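# Draw the hand-over hatch shut with the hook pole

## Robot

A 6-joint arm with a two-finger parallel gripper is mounted at the origin on the work surface. World frame = base frame: x ahead of the robot, y to its left, z up, the work surface at z = 0. Lengths are in m, angles in rad, forces in N, time in s.
With the tool pointing down it reaches from about 0.35 to 0.975 m from the base axis. Payload 4.9 kg.
Tool frame: the origin (TCP) lies at the very end of the fingers, on their centre line; the grasp point (between the pads) lies 19 mm behind it (ctrl.pinch_z is the distance from the TCP to the grasp point, in m); z points along the fingers, y is the direction in which the jaws open and shut (so a half turn about z gives the same grasp; the last joint's range is limited). The gripper opens to 85 mm and grips with 20 to 120 N. Pads are 22 mm wide; open, the fingers measure 114 mm over their backs; the gripper's body (76 mm by 85 mm) begins 54 mm behind the grasp point. The pads swing forward as they close: fully open they stand 13 mm farther back than shut.
Start: joints at [-1.414, 0.053, 1.613, -0, 1.476, -0.119], TCP at [0.17, -0.601, 0.193] pointing down, gripper open.
Joint ranges: [-3.01, 3.01], [-1.01, 2.22], [0.06, 2.58], [-1.02, 4.17], [0.09, 2.62], [-3.14, 3.14]. Speed limits (rad/s): [2.57, 2.57, 3.14, 3.14, 3.14, 3.14].

## Interface

Orientations are given as a rotation vector (axis times angle).
In Python, from station import ctrl gives the robot as it stands.
- The arm moves only by the tool carry_out, never from a script. Its argument "series" is a list of rows, each a list of 7 numbers: the shift along the world's x, y, z each as a share of 0.025 m, from -1 to 1, then the turn, a rotation vector about the world's x, y, z each as a share of 0.1 rad, from -1 to 1, then the opening, from 0 (shut) to 1 (fully open). A call has 1 to 12 rows; each row shifts and turns the commanded pose from where the row before left it; what a row does not reach is not made up. A row lasts 1/10 s, in which the tool goes at most 50 mm and 8.59 degrees, less where a joint would pass 70% of its speed; a pose out of reach is approached as far as the arm can. A call with a number of a shift or a turn outside -1 to 1 is refused whole. A call with a gripper value outside its range is refused whole. The fingers move at their own pace and stop on an object; "grip_force" is the grip in N (left out, the last holds). Time passes only in rows, so rows that do not move let the fingers close. It gives the time, the measured TCP pose, the force and the opening at its end, in the units of the state.
- ctrl.get_obs(): the state, without advancing time (a new reading comes with each control period).
- ctrl.get_image(name): name is "scene" or "side" or "wrist"; returns a dict with "frame" (400x640x3 uint8, blue, green, red), "fx", "fy", "cx", "cy" (pixels), "R" (3x3) and "t" (3): a world point X has camera coordinates R X + t; the wrist camera has in their place "hand_eye" (4x4, takes a point from camera to tool coordinates, whose origin is the TCP and whose axes are the flange's). Camera axes: x right, y down, z forward; pixel columns grow to the right and rows downward; lengths in m; the calibration is good to about 2 mm. A picture is of the moment at which its call begins: read the wrist's pose just before it. There is no depth.
- ctrl.finish_job(): hands the job in, once; it reports no verdict.
Trained networks look in a picture, given as the dict that the camera call returned (one of the last four; its "shot" number tells which), for a name from the list of things; names that differ only in an ending like _2 or _b are one class to them, and where a whole thing is asked for, a point or a joint stands for the part that bears it (a point fixed in the world has none). Each returns a list of dicts, best first, with "p" (0 to 1); they miss things now and then, are a little off and sometimes report something else, mostly with a low value. They report only what shows in the picture. A call takes as long as a camera call.
- ctrl.trace(picture, name): "mask" (400x640 bool, what is visible of it) and "rect" ([left, top, width, height] as shares, 0 to 1, of the picture: columns of its width, rows of its height, round what is visible of it).
- ctrl.mark_of(picture, name): "position" ([column, row] as shares, 0 to 1, of the picture: columns of its width, rows of its height: a listed point, or the origin of a listed thing).
The state is a dict: "t": time; "q": joint angles; "dq": joint speeds; "effort": joint torques, N m; "tool_pos": TCP position; "tool_rot": TCP orientation; "contact_force": force on the tool from outside, world axes, zero at the start; "wrist_torque": the same for the moment, N m; "opening": finger opening in m.
Only numpy, scipy, OpenCV 4.12 (cv2) and the standard library are available. Lean on these libraries where they do the work, as an engineer would, in place of code of your own. Each camera call takes 0.05 s, during which the arm holds its last target.

## Task

Take the hook pole from its cradle, pass its finger through the ring eye on the dropped hatch flap and draw the flap up until it is fully home and held flush by its ball catches - firmly enough to snap them in, but without yanking: keep the pull under 25 N. Then unhook the pole and lay it gently back in its cradle; work the flap with the pole only, and leave everything else on the bench where it stands.

Things in the scene. Friction and masses are not known exactly. Their poses are not given: they have to be found in the camera images.
- pole_grip (a point): Hook pole, 0.26 kg, lying level: a straight pole 405 mm long. This point is the middle of its black flat-sided rubber grip (150 mm long, 24 mm wide across the sides, 22 mm high), the place to hold it. x axis along the pole from butt to hook, z up; the pole reaches 105 mm behind this point and 300 mm ahead of it (13 mm tube, then a steel hook). It balances 21 mm ahead of this point.
- hook_finger (a point): The pole's hook: a straight steel finger, 7 mm thick, at right angles to the pole at its far end. This point is on the finger's axis, half-way along its 40 mm length: 300 mm ahead of pole_grip along the pole's x and 20 mm to its -y side. The finger points along the pole's -y (level, when the pole lies in its cradle); its round free end is 23 mm beyond this point.
- cradle_seat (a point): Pole cradle, fixed to the bench: aluminium foot with two black saddles with flared lips (lip tops 12 mm above the pole's axis), one 62 mm behind this point (under the grip, slot 28 mm wide at its floor), one 105 mm ahead of it (under the tube, slot 18 mm wide). This point, 50 mm above the bench, is where pole_grip is when the pole lies home; x axis along the pole towards the hook, z up.
- hinge_line (a point): Hand-over hatch, fixed: a bench-end screen of aluminium posts with an opening 260 mm wide between two 275 mm high posts, open at the top. This point is the middle of the flap's hinge line, 70 mm above the bench, on the sill. x axis points level away from the worker's side (the way the flap drops), y axis along the hinge line, z up. The posts are 40 mm deep in x, centred on this point's x.
- ring_eye (a point): Centre of the steel ring eye standing up from the middle of the flap's top edge: hole 20 mm, ring bar 7 mm, outside 35 mm; 225 mm from the hinge line, 30 mm above the flap's top edge (flap 247 mm wide, 16 mm thick). The hole's axis is the y axis, parallel to the hinge line; the z axis points from the hinge line to the ring, so the flap is shut when z is vertical: the ring is then 225 mm straight above hinge_line. The flap drops towards hinge_line's +x.
- flap (a joint): Opening angle of the flap in rad: 0 shut and flush against its stop, 0.95 fully dropped. Stiff hinges hold it wherever it is left; swinging it takes about 2 to 6 N at the ring. The spring ball catches in the two posts meet the flap at about 0.04 rad, must be pressed back by a pull of about 15 to 17 N at the ring, and past about 0.012 rad draw the flap home to a rigid stop and hold it. Left short of that, it stays ajar.

How it is judged:
On the way, in this order (a step that is already met when the one before it is completed fails the run):
1. the pole's finger is through the ring eye of the still open flap (distance between hook_finger and ring_eye below 0.018 m and value of joint flap above 0.1 rad), for 0.2 s.
2. the flap is drawn fully home with the finger still in the ring (value of joint flap below 0.01 rad and distance between hook_finger and ring_eye below 0.022 m), for 0.1 s.
At the end, for the whole second after the job is handed in: The flap is shut and caught (within 0.010 rad of its stop) and the pole lies at rest in both saddles of its cradle: grip within 25 mm of where it lay, within 6 mm of its seated height, along the cradle to 0.06 rad (value of joint flap below 0.01 rad and horizontal distance between pole_grip and cradle_seat below 0.025 m and z of pole_grip in the frame of cradle_seat between -0.006 and 0.006 m and angle between the x axis of pole_grip and the x axis of cradle_seat, either way round below 0.06 rad and linear speed of pole below 0.02 m/s); the robot touches nothing.
It fails at once if the pole yanks or presses the flap with more than 25 N (contact force between pole and flap above 25 N).
It fails at once if the pole is let fall (not held, yet faster than 0.5 m/s) (linear speed of pole above 0.5 m/s and contact force between the fingers and pole below 0.2 N).
It fails at once if the robot itself touches the flap (contact force between any of the fingers, the arm and flap above 0.5 N).
It fails at once if something else on the bench is shifted by more than 20 mm (distance of any of tape, dishes, spray, gas_filter, tip_box, pot, pot_b from where it was at the start of the episode above 0.02 m).
It also fails if it takes over 72 s, if anything falls off the work surface, if the arm or the gripper's body presses on something with over 40 N, if the wrist force passes 120 N, or if a joint passes its speed limit or range.

## Working session

There is one attempt and no reset: what is moved stays moved. The work goes in short steps, Python scripts to look and compute and a tool call to move; the robot and the scene stay as the last step left them, time stands still between calls to the robot, and variables do not carry over. Pictures are saved under pics/ and viewed, and the job is handed in when it is done.

Besides the shell and the picture viewer there is one more tool, called after "Request:" by a JSON object that holds its "fn" and its "kwargs", one argument or row to a line. carry_out: Moves the arm, as the interface text tells. Shift numbers are shares of 0.025 m and turn numbers shares of 0.1 rad, none past 1 either way. Its arguments: {"type":"object","properties":{"series":{"type":"array"},"grip_force":{"type":"number"}},"required":["series"]}

```bash
ls; mkdir -p pics
cat > h.py <<'E'
import numpy as np, cv2
from station import ctrl
from scipy.spatial.transform import Rotation as Ro
def cam(d,o=None):
    K=np.array([[d['fx'],0,d['cx']],[0,d['fy'],d['cy']],[0,0,1]])
    if 'R' in d and d['R'] is not None: return K,np.array(d['R']),np.array(d['t'])
    H=np.array(d['hand_eye']); T=np.eye(4);T[:3,:3]=Ro.from_rotvec(o['tool_rot']).as_matrix();T[:3,3]=o['tool_pos']
    W=np.linalg.inv(T@H); return K,W[:3,:3],W[:3,3]
def ray(c,px):
    K,R,t=c; d=R.T@np.linalg.solve(K,[px[0],px[1],1]); o=-R.T@t; return o,d/np.linalg.norm(d)
def tri(cs,ps):
    A=np.zeros((3,3));b=np.zeros(3);r=[]
    for c,p in zip(cs,ps):
        o,d=ray(c,p);P=np.eye(3)-np.outer(d,d);A+=P;b+=P@o
    X=np.linalg.solve(A,b)
    for c,p in zip(cs,ps): r.append(np.round(proj(c,X)-p,1).tolist())
    return X,r
def proj(c,X):
    K,R,t=c; x=K@(R@np.asarray(X)+t); return x[:2]/x[2]
def atz(c,px,z):
    o,d=ray(c,px); return o+d*(z-o[2])/d[2]
E
python3 - <<'E'
from h import *
o=ctrl.get_obs(); print({k:np.round(v,3) for k,v in o.items()}, ctrl.pinch_z)
cs={}
for n in ['scene','side','wrist']:
    d=ctrl.get_image(n); cv2.imwrite(f'pics/{n}0.png',d['frame']); c=cam(d,o); cs[n]=c
    print(n,'campos',np.round(-c[1].T@c[2],3),d['fx'])
    for k in ['pole_grip','hook_finger','cradle_seat','hinge_line','ring_eye']:
        m=ctrl.mark_of(d,k); print(n,k,[(np.round(np.array(x['position'])*[640,400],1).tolist(),round(x['p'],2)) for x in m[:3]])
E
```

```text
pics
{'t': np.float64(0.0), 'q': array([-1.414,  0.053,  1.614, -0.   ,  1.476, -0.119]), 'dq': array([-0.001,  0.002,  0.001,  0.001,  0.001, -0.001]), 'effort': array([-3.0000e-03, -3.9368e+01, -3.7018e+01, -0.0000e+00,  7.0000e-03,
       -0.0000e+00]), 'tool_pos': array([ 0.17 , -0.601,  0.192]), 'tool_rot': array([-3.11 , -0.432,  0.   ]), 'contact_force': array([ 0.865, -0.286,  0.271]), 'wrist_torque': array([-0.052,  0.008, -0.012]), 'opening': np.float64(0.086)} 0.0187
scene campos [1.032 0.088 0.968] 422.93134244891974
scene pole_grip [([222.7, 202.2], 0.93)]
scene hook_finger [([335.4, 224.0], 0.7)]
scene cradle_seat [([221.3, 206.0], 0.67)]
scene hinge_line [([415.8, 243.9], 0.82)]
scene ring_eye [([507.9, 214.0], 0.81)]
side campos [0.408 0.855 0.804] 506.33276668802927
side pole_grip [([362.4, 178.4], 0.71), ([346.2, 253.9], 0.47)]
side hook_finger [([347.3, 254.8], 0.64)]
side cradle_seat [([366.0, 180.1], 0.83), ([306.3, 324.3], 0.23)]
side hinge_line [([317.2, 317.0], 0.9)]
side ring_eye [([304.2, 322.8], 0.59)]
wrist campos [ 0.237 -0.583  0.373] 318.0052240380542
wrist pole_grip []
wrist hook_finger []
wrist cradle_seat []
wrist hinge_line []
wrist ring_eye []
```

View pics/scene0.png

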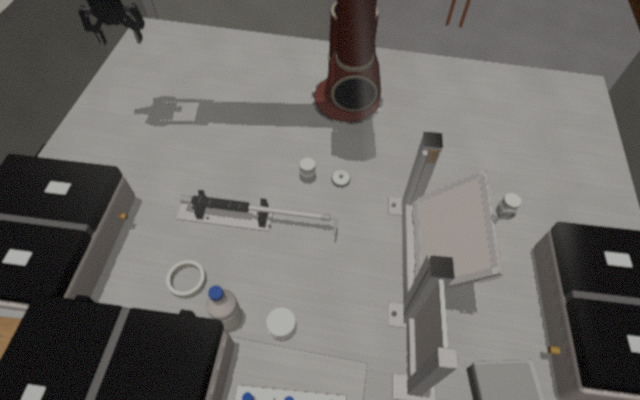

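View pics/side0.png

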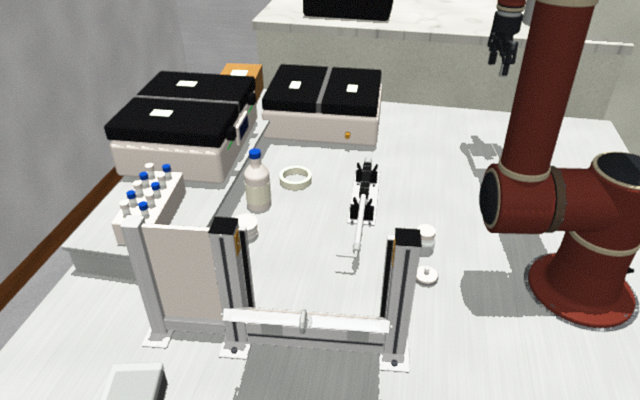

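Run:
```python
from h import *
cs={}
D={}
for n in ['scene','side']:
    D[n]=ctrl.get_image(n); cs[n]=cam(D[n])
for k in ['pole_grip','hook_finger','cradle_seat','hinge_line','ring_eye']:
    ps=[np.array(ctrl.mark_of(D[n],k)[0]['position'])*[640,400] for n in cs]
    X,r=tri(list(cs.values()),ps); print(k,np.round(X,4),r)
```

```text
pole_grip [ 0.4974 -0.255   0.0521] [[-0.1, -0.2], [-0.2, 0.2]]
hook_finger [0.5097 0.0404 0.0463] [[0.0, 0.1], [0.1, -0.1]]
cradle_seat [ 0.4941 -0.2533  0.0422] [[-0.7, -2.2], [-1.8, 1.4]]
hinge_line [0.5329 0.2389 0.068 ] [[0.7, 1.5], [1.8, -1.1]]
ring_eye [0.5199 0.3911 0.2361] [[-0.2, -0.4], [-0.6, 0.4]]
```

Run:
```python
from h import *
a=cv2.imread('pics/scene0.png');b=cv2.imread('pics/side0.png')
A=cv2.resize(a[150:310,380:540],None,fx=4,fy=4,interpolation=cv2.INTER_CUBIC)[:600]
B=cv2.resize(b[210:370,200:400],None,fx=3.7,fy=3.7,interpolation=cv2.INTER_CUBIC)
C=cv2.resize(a[180:250,170:350],None,fx=4.4,fy=4.4,interpolation=cv2.INTER_CUBIC)
cv2.imwrite('pics/A.png',A);cv2.imwrite('pics/B.png',B);cv2.imwrite('pics/C.png',C)
```

```text
(no output)
```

View pics/A.png

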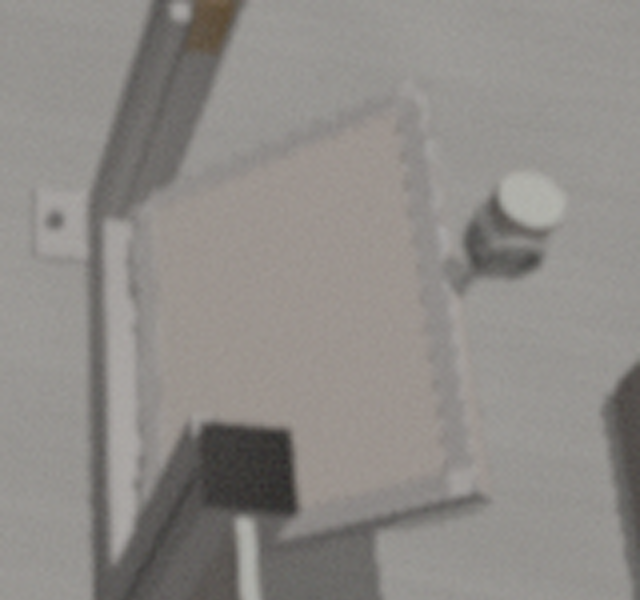

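View pics/B.png

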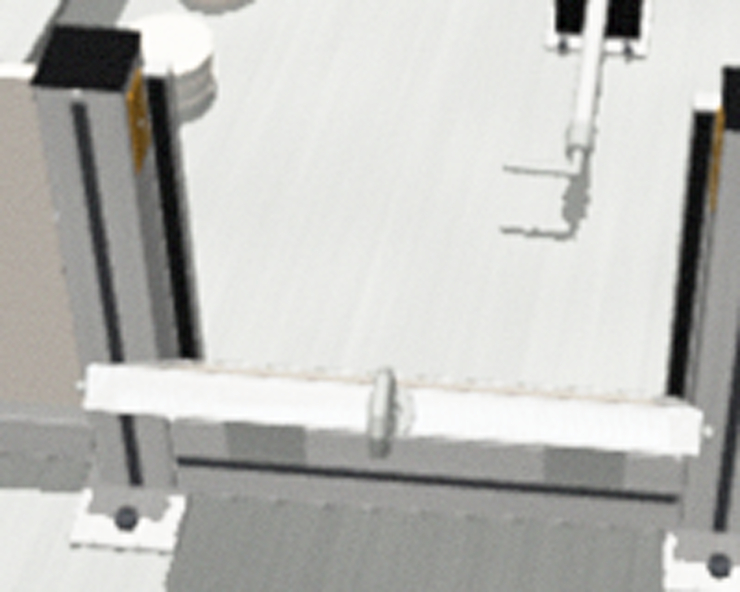

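View pics/C.png

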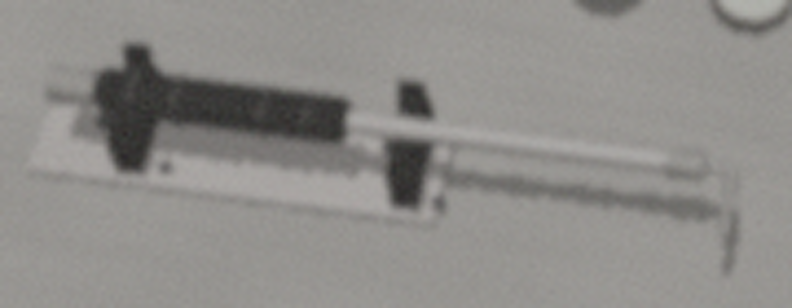

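Run:
```python
from h import *
o=ctrl.get_obs(); print(np.round(Ro.from_rotvec(o['tool_rot']).as_matrix(),3))
d=ctrl.get_image('wrist');print(np.round(d['hand_eye'],3))
```

```text
[[ 0.962  0.272  0.   ]
 [ 0.272 -0.962  0.   ]
 [ 0.    -0.    -1.   ]]
[[ 0.    -0.962 -0.273  0.069]
 [ 1.     0.     0.001  0.001]
 [-0.    -0.273  0.962 -0.181]
 [ 0.     0.     0.     1.   ]]
```

View pics/wrist0.png

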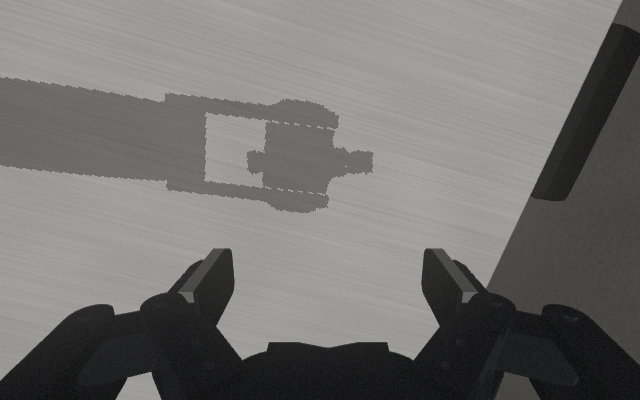

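Request:
{"fn": "carry_out", "kwargs": {
  "series": [
    [0.6, 0.6, 1, 0, 0, 0.9, 1],
    [0.9, 0.98, 1, 0, 0, 0.95, 1],
    [0.95, 1, 1, 0, 0, 0.95, 1],
    [0.95, 1, 1, 0, 0, 0.95, 1],
    [0.95, 1, 0.3, 0, 0, 0.95, 1],
    [0.95, 1, 0, 0, 0, 0.95, 1],
    [0.95, 1, 0, 0, 0, 0.95, 1],
    [0.95, 1, 0, 0, 0, 0.95, 1],
    [0.95, 1, 0, 0, 0, 0.95, 1],
    [0.95, 1, 0, 0, 0, 0.95, 1],
    [0.95, 1, 0, 0, 0, 0.95, 1],
    [0.95, 1, 0, 0, 0, 0.95, 1]
  ]
}}

```text
t: 2.75
tool_pos: [0.446, -0.3107, 0.3007]
tool_rot: [2.388, 2.041, 0.0]
contact_force: [0.8, -0.2, -0.5]
opening: 0.0856
```

Request:
{"fn": "carry_out", "kwargs": {
  "series": [
    [0.95, 1, 0, 0, 0, 0.95, 1],
    [0.95, 1, 0, 0, 0, 0.9, 1],
    [0.2, 0.2, 0, 0, 0, 0, 1],
    [0, 0, 0, 0, 0, 0, 1]
  ]
}}

```text
t: 3.15
tool_pos: [0.4981, -0.2562, 0.3004]
tool_rot: [-2.192, -2.25, 0.001]
contact_force: [-0.4, -0.5, 0.2]
opening: 0.0858
```

```bash
cat > look.py <<'E'
import sys,pickle
from h import *
tag=sys.argv[1]; names=sys.argv[2].split(','); views=(sys.argv[3] if len(sys.argv)>3 else 'wrist').split(',')
o=ctrl.get_obs(); print(round(float(o['t']),2),np.round(o['tool_pos'],4),'\n',np.round(Ro.from_rotvec(o['tool_rot']).as_matrix(),3), np.round(o['contact_force'],1),round(float(o['opening']),4))
print('q',np.round(o['q'],2))
cs=[];ms={k:[] for k in names}
for n in views:
    o=ctrl.get_obs();d=ctrl.get_image(n); cv2.imwrite(f'pics/{n}_{tag}.png',d['frame']); c=cam(d,o)
    pickle.dump((c,d['frame']),open(f'pics/{n}_{tag}.pkl','wb'))
    for k in names:
        m=ctrl.mark_of(d,k)
        print(n,k,[(np.round(np.array(x['position'])*[640,400],1).tolist(),round(x['p'],2)) for x in m[:3]])
        if m: ms[k].append((c,np.array(m[0]['position'])*[640,400]))
for k in names:
    if len(ms[k])>1: X,r=tri(*zip(*ms[k])); print(k,np.round(X,4),r)
E
python3 look.py 1 pole_grip,hook_finger,cradle_seat,hinge_line,ring_eye scene,side,wrist
```

```text
3.15 [ 0.4981 -0.2562  0.3004] 
 [[-0.026  1.    -0.   ]
 [ 1.     0.026 -0.   ]
 [-0.    -0.    -1.   ]] [-0.4 -0.5  0.2] 0.0858
q [-0.61 -0.14  1.63 -0.    1.66 -0.63]
scene pole_grip [([222.0, 203.0], 0.91)]
scene hook_finger [([336.1, 226.5], 0.91)]
scene cradle_seat [([221.7, 203.4], 0.85), ([226.0, 201.3], 0.26)]
scene hinge_line [([416.0, 241.3], 0.72), ([222.0, 207.0], 0.19)]
scene ring_eye [([507.1, 217.0], 0.83)]
side pole_grip [([366.7, 179.6], 0.82)]
side hook_finger [([344.2, 255.3], 0.64)]
side cradle_seat [([368.5, 180.8], 0.68), ([313.9, 317.5], 0.34)]
side hinge_line [([315.8, 317.6], 0.56)]
side ring_eye [([303.8, 318.6], 0.67)]
wrist pole_grip [([331.9, 161.1], 0.91)]
wrist hook_finger []
wrist cradle_seat [([332.9, 159.7], 0.76), ([328.4, 157.7], 0.52)]
wrist hinge_line []
wrist ring_eye []
pole_grip [ 0.4995 -0.2552  0.0519] [[-1.5, 0.7], [-0.5, -0.5], [-2.9, -2.8]]
hook_finger [0.5112 0.0475 0.0532] [[0.1, 0.3], [0.3, -0.2]]
cradle_seat [ 0.4981 -0.2555  0.0481] [[-0.8, 0.6], [-1.8, -0.5], [-4.9, -1.6]]
hinge_line [0.5313 0.2434 0.0756] [[0.9, 1.8], [2.1, -1.3]]
ring_eye [0.525  0.3902 0.238 ] [[-0.8, -1.5], [-2.1, 1.2]]
```

View pics/wrist_1.png

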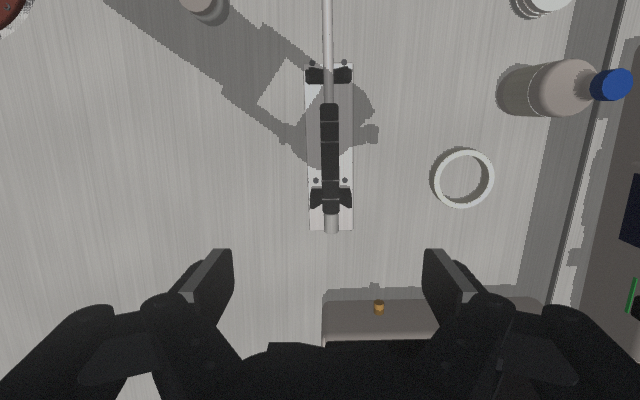

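Run:
```python
from h import *;import pickle
c,f=pickle.load(open('pics/wrist_1.pkl','rb'))
for p in [(327.5,2),(328.5,60),(330.5,103),(330.5,158),(331,214),(332,233)]: print(p,np.round(atz(c,p,.055 if p[1]>102 and p[1]<220 else .052),4))
A=cv2.resize(f[0:240,270:390],None,fx=2.5,fy=2.5,interpolation=cv2.INTER_CUBIC);cv2.imwrite('pics/z.png',A)
g=cv2.cvtColor(f,cv2.COLOR_BGR2GRAY)
for r in (5,15,25,35,45,55,120,135,150,165): print(r,g[r,305:355].tolist())
```

```text
(327.5, 2) [ 0.4927 -0.0677  0.052 ]
(328.5, 60) [ 0.4956 -0.1318  0.052 ]
(330.5, 103) [ 0.4995 -0.1833  0.055 ]
(330.5, 158) [ 0.5014 -0.2543  0.055 ]
(331, 214) [ 0.5043 -0.3338  0.055 ]
(332, 233) [ 0.5066 -0.3639  0.052 ]
5 [159, 162, 157, 157, 159, 162, 162, 158, 159, 155, 157, 159, 156, 155, 159, 161, 138, 127, 149, 166, 176, 188, 190, 183, 175, 160, 142, 133, 157, 158, 156, 156, 160, 158, 155, 156, 159, 165, 163, 155, 155, 159, 161, 156, 159, 163, 158, 156, 158, 157]
15 [161, 164, 157, 158, 163, 160, 164, 160, 160, 158, 158, 161, 159, 154, 160, 163, 161, 118, 147, 163, 172, 188, 188, 186, 175, 165, 146, 123, 155, 158, 156, 158, 160, 158, 156, 157, 160, 161, 158, 156, 162, 161, 159, 157, 162, 160, 157, 157, 155, 154]
25 [164, 160, 157, 157, 159, 163, 162, 160, 160, 158, 158, 162, 157, 154, 162, 162, 166, 119, 142, 160, 172, 181, 188, 188, 177, 167, 147, 133, 157, 159, 156, 159, 158, 158, 156, 156, 161, 161, 156, 156, 159, 160, 157, 153, 164, 159, 158, 157, 158, 153]
35 [162, 163, 159, 159, 162, 163, 161, 160, 162, 159, 160, 161, 158, 158, 162, 164, 163, 106, 132, 159, 170, 180
[... 893 characters left out ...]
 116, 129, 125, 127, 127, 128, 128, 125, 125, 127, 126, 128, 128, 125, 79, 46, 46, 45, 49, 46, 48, 49, 46, 46, 49, 47, 46, 46, 51, 47, 46, 47, 61, 125, 128, 128, 129, 123, 126, 127, 126, 126, 127, 129, 129, 130, 117, 100, 111]
150 [111, 105, 123, 129, 125, 128, 127, 127, 125, 125, 127, 128, 125, 127, 129, 128, 45, 44, 49, 47, 47, 51, 45, 47, 47, 50, 45, 45, 45, 46, 48, 48, 48, 48, 126, 127, 128, 127, 125, 128, 127, 128, 182, 187, 186, 187, 189, 163, 137, 157]
165 [163, 163, 117, 132, 126, 128, 125, 124, 126, 127, 124, 128, 127, 128, 125, 126, 58, 47, 47, 48, 49, 50, 49, 48, 48, 47, 48, 49, 48, 45, 51, 47, 47, 50, 186, 187, 189, 189, 183, 187, 185, 188, 187, 185, 189, 189, 187, 163, 136, 160]
```

View pics/z.png

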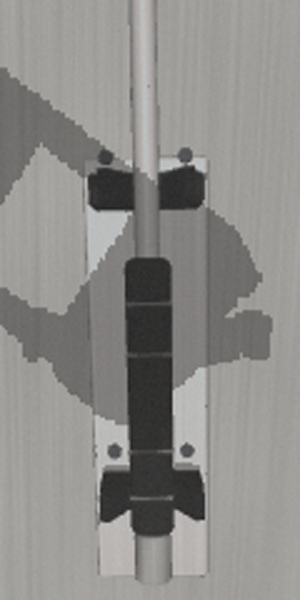

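Request:
{"fn": "carry_out", "kwargs": {
  "series": [
    [0.14, -0.1, -0.6, 0, 0, 0.21, 1],
    [0, 0, -1, 0, 0, 0, 1],
    [0, 0, -1, 0, 0, 0, 1],
    [0, 0, -1, 0, 0, 0, 1],
    [0, 0, -1, 0, 0, 0, 1],
    [0, 0, -1, 0, 0, 0, 1],
    [0, 0, -1, 0, 0, 0, 1],
    [0, 0, -0.8, 0, 0, 0, 1],
    [0, 0, -0.6, 0, 0, 0, 1],
    [0, 0, 0, 0, 0, 0, 1],
    [0, 0, 0, 0, 0, 0, 1]
  ]
}}

```text
t: 5.15
tool_pos: [0.5013, -0.2594, 0.1005]
tool_rot: [-2.169, -2.272, 0.0]
contact_force: [-0.9, -0.9, 0.6]
opening: 0.085
```

```bash
python3 look.py 2 pole_grip wrist
```

```text
5.15 [ 0.5013 -0.2594  0.1005] 
 [[-0.046  0.999 -0.   ]
 [ 0.999  0.046  0.   ]
 [ 0.    -0.    -1.   ]] [-0.9 -0.9  0.6] 0.085
q [-0.61 -0.02  1.84  0.    1.32 -0.66]
wrist pole_grip [([326.2, 194.7], 0.56)]
```

View pics/wrist_2.png

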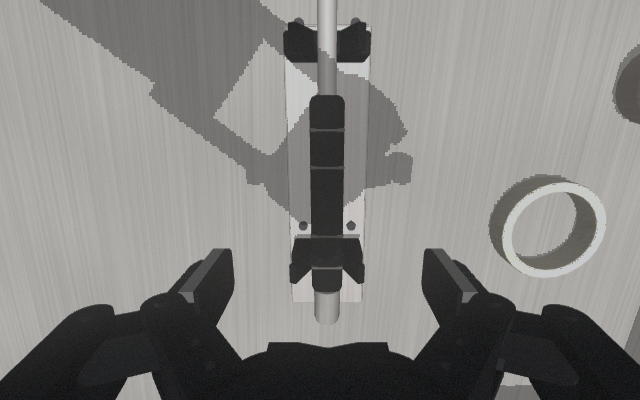

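Run:
```python
from h import *;import pickle
c,f=pickle.load(open('pics/wrist_2.pkl','rb'))
for p in [(327,2),(327,95),(327,170),(327,292),(326.5,318)]: print(p,np.round(atz(c,p,.052 if p[1]<90 or p[1]>300 else .06),4))
```

```text
(327, 2) [ 0.4947 -0.1265  0.052 ]
(327, 95) [ 0.4973 -0.1833  0.06  ]
(327, 170) [ 0.4997 -0.2337  0.06  ]
(327, 292) [ 0.5042 -0.3315  0.06  ]
(326.5, 318) [ 0.5052 -0.3613  0.052 ]
```

Request:
{"fn": "carry_out", "kwargs": {
  "series": [
    [0, 0.06, -0.9, 0, 0, 0, 1],
    [0, 0, -0.9, 0, 0, 0, 1],
    [0, 0, -0.6, 0, 0, 0, 1],
    [0, 0, -0.36, 0, 0, 0, 1],
    [0, 0, 0, 0, 0, 0, 1],
    [0, 0, 0, 0, 0, 0, 0],
    [0, 0, 0, 0, 0, 0, 0],
    [0, 0, 0, 0, 0, 0, 0],
    [0, 0, 0, 0, 0, 0, 0],
    [0, 0, 0, 0, 0, 0, 0],
    [0, 0, 0, 0, 0, 0, 0]
  ],
  "grip_force": 100
}}

```text
t: 6.35
tool_pos: [0.5013, -0.2579, 0.0316]
tool_rot: [2.17, 2.272, 0.0]
contact_force: [-0.4, -0.8, -0.5]
opening: 0.0
```

```bash
python3 look.py 3 pole_grip,hook_finger,ring_eye wrist,scene,side
```

```text
6.35 [ 0.5013 -0.2579  0.0316] 
 [[-0.046  0.999  0.   ]
 [ 0.999  0.046 -0.   ]
 [-0.     0.    -1.   ]] [-0.4 -0.8 -0.5] 0.0
q [-0.61  0.06  1.88 -0.    1.19 -0.65]
wrist pole_grip [([323.8, 238.6], 0.88)]
wrist hook_finger []
wrist ring_eye []
scene pole_grip [([220.9, 201.5], 0.76)]
scene hook_finger [([332.0, 225.6], 0.91)]
scene ring_eye [([507.3, 215.9], 0.84)]
side pole_grip [([364.4, 179.2], 0.91)]
side hook_finger [([347.3, 255.1], 0.87)]
side ring_eye [([303.6, 322.6], 0.79)]
pole_grip [ 0.4999 -0.2539  0.0563] [[1.6, -4.7], [-0.3, 1.4], [1.6, -1.2]]
hook_finger [0.5057 0.0366 0.0447] [[0.1, 0.3], [0.3, -0.2]]
ring_eye [0.5226 0.3931 0.2351] [[-0.2, -0.4], [-0.6, 0.4]]
```

View pics/wrist_3.png

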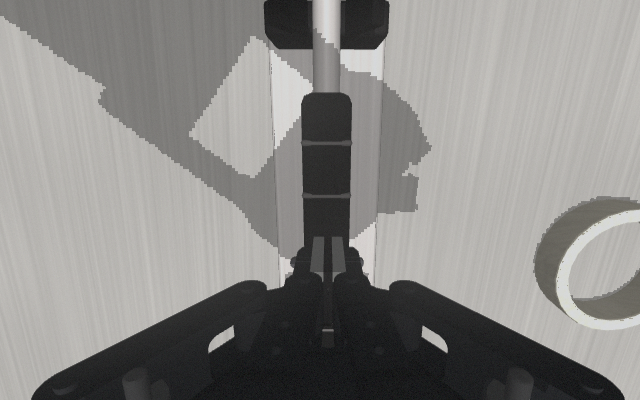

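Run:
```python
from h import *
a=cv2.imread('pics/scene_3.png');b=cv2.imread('pics/side_3.png');w=cv2.imread('pics/wrist_3.png')
A=cv2.resize(a[140:260,150:350],None,fx=4,fy=4,interpolation=cv2.INTER_CUBIC)
B=cv2.resize(b[80:270,300:500],None,fx=3.1,fy=3.1,interpolation=cv2.INTER_CUBIC)
W=cv2.resize(w[200:350,250:410],None,fx=4,fy=4,interpolation=cv2.INTER_CUBIC)
W=cv2.convertScaleAbs(W,alpha=2.5,beta=20)
cv2.imwrite('pics/A3.png',A);cv2.imwrite('pics/B3.png',B);cv2.imwrite('pics/W3.png',W)
print(ctrl.get_obs()['opening'])
```

```text
-1.76730011952756e-05
```

View pics/A3.png

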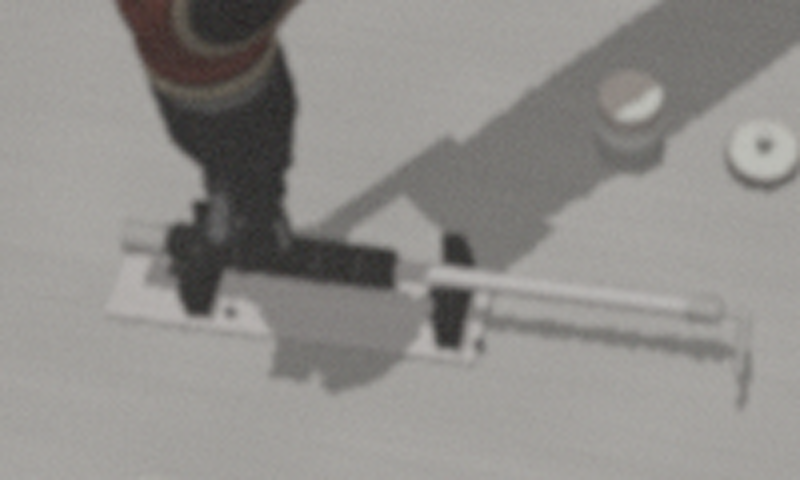

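View pics/B3.png

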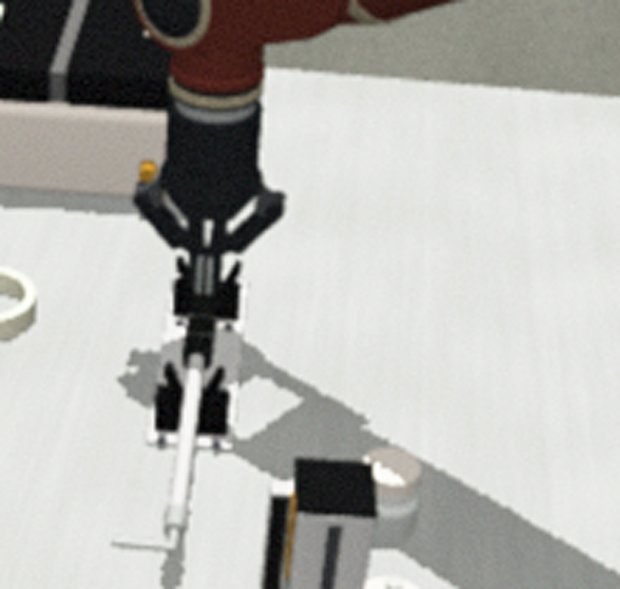

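View pics/W3.png

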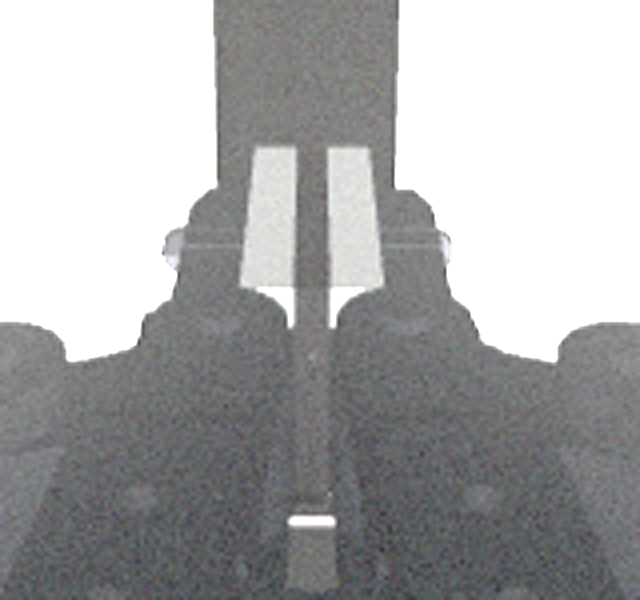

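Run:
```python
from h import *;import pickle
cs,_=pickle.load(open('pics/side_3.pkl','rb'));cw,_=pickle.load(open('pics/wrist_3.pkl','rb'))
print(tri([cs,cw],[(366,174.2),(328,237)]))
print(tri([cs,cw],[(366,162),(328,272)]))
for z in (0.03,.05,.07,.09): print(z,proj(cs,[.501,-.247,z]),proj(cw,[.501,-.247,z]))
```

```text
(array([ 0.50070194, -0.24933482,  0.07120493]), [[-0.1, -0.0], [-0.8, 0.0]])
(array([ 0.50141546, -0.24590181,  0.1108694 ]), [[0.2, 0.0], [1.5, -0.1]])
0.03 [364.84710297 187.57445235] [327.97208656 206.59106098]
0.05 [365.22687564 181.36897015] [328.01230763 217.69282245]
0.07 [365.61335828 175.05384704] [328.06264482 231.58682175]
0.09 [366.00673032 168.62615134] [328.12746363 249.47801653]
```

Request:
{"fn": "carry_out", "kwargs": {
  "series": [
    [0, 0, 0, 0, 0, 0, 1],
    [0, 0, 0, 0, 0, 0, 1],
    [0, 0, 0, 0, 0, 0, 1],
    [0, 0, 0, 0, 0, 0, 1],
    [0, 0, 0, 0, 0, 0, 1],
    [0, 0, -0.3, 0, 0, 0, 1],
    [0, 0, -0.3, 0, 0, 0, 1],
    [0, 0, -0.2, 0, 0, 0, 1],
    [0, 0, 0, 0, 0, 0, 1]
  ]
}}

```text
t: 7.85
tool_pos: [0.5002, -0.2571, 0.0098]
tool_rot: [-2.168, -2.27, 0.001]
contact_force: [-0.5, 0.8, -0.2]
opening: 0.0854
```

```bash
python3 look.py 4 pole_grip wrist,scene,side
python3 - <<'E'
from h import *
b=cv2.imread('pics/side_4.png')
B=cv2.resize(b[80:270,300:500],None,fx=3.1,fy=3.1,interpolation=cv2.INTER_CUBIC)
cv2.imwrite('pics/B4.png',cv2.convertScaleAbs(B,alpha=1.5))
E
```

```text
7.85 [ 0.5002 -0.2571  0.0098] 
 [[-0.046  0.999 -0.002]
 [ 0.999  0.046  0.002]
 [ 0.002 -0.002 -1.   ]] [-0.5  0.8 -0.2] 0.0854
q [-0.61  0.09  1.9  -0.    1.16 -0.65]
wrist pole_grip [([328.1, 251.8], 0.58)]
scene pole_grip [([221.3, 202.6], 0.59)]
side pole_grip [([366.0, 180.4], 0.77)]
pole_grip [ 0.4989 -0.2537  0.0517] [[-3.1, -3.1], [-0.1, 1.0], [0.3, -0.9]]
```

View pics/wrist_4.png

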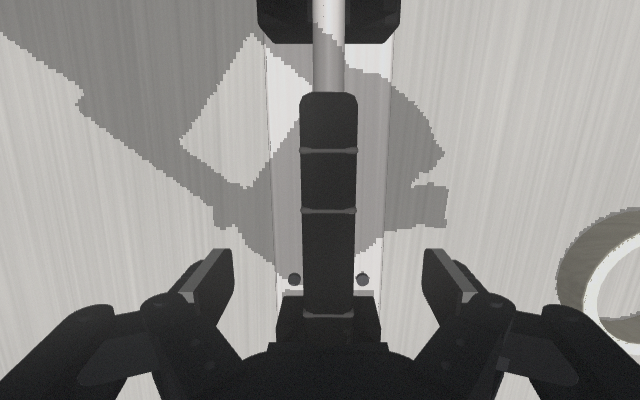

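View pics/B4.png

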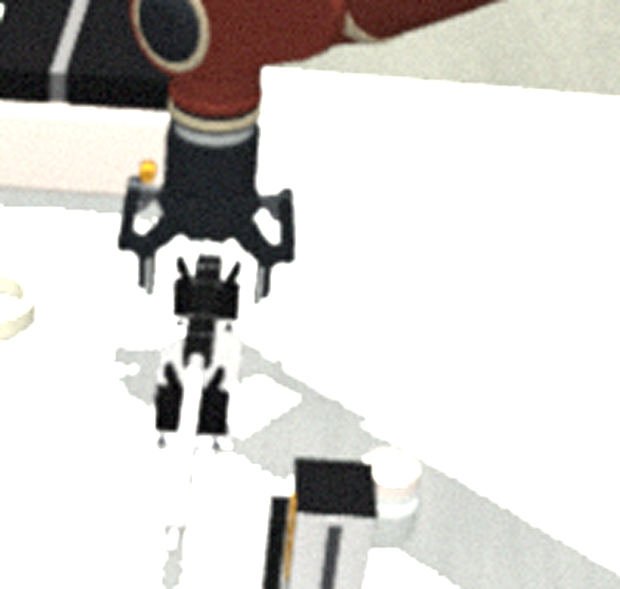

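Request:
{"fn": "carry_out", "kwargs": {
  "series": [
    [0, 0, -0.2, 0, 0, 0, 1],
    [0, 0, -0.2, 0, 0, 0, 1],
    [0, 0, -0.2, 0, 0, 0, 1],
    [0, 0, -0.2, 0, 0, 0, 1],
    [0, 0, 0, 0, 0, 0, 1],
    [0, 0, 0, 0, 0, 0, 1]
  ]
}}

```text
t: 8.75
tool_pos: [0.501, -0.2577, -0.0088]
tool_rot: [-2.169, -2.272, 0.0]
contact_force: [0.7, -0.6, 0.3]
opening: 0.0854
```

```bash
python3 look.py 5 pole_grip wrist,side
```

```text
8.75 [ 0.501  -0.2577 -0.0088] 
 [[-0.046  0.999 -0.   ]
 [ 0.999  0.046  0.   ]
 [ 0.    -0.    -1.   ]] [ 0.7 -0.6  0.3] 0.0854
q [-0.61  0.12  1.9  -0.    1.12 -0.65]
wrist pole_grip [([324.9, 274.3], 0.82)]
side pole_grip [([366.0, 178.8], 0.94)]
pole_grip [ 0.5001 -0.2576  0.0512] [[0.3, -0.0], [0.1, 0.0]]
```

View pics/wrist_5.png

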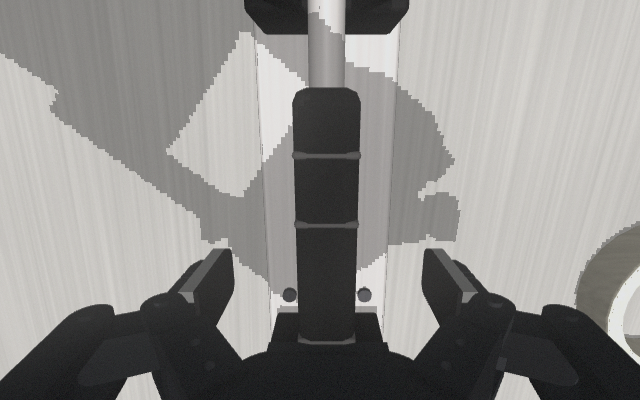

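Request:
{"fn": "carry_out", "kwargs": {
  "series": [
    [0, 0, 0, 0, 0, 0, 0.4],
    [0, 0, 0, 0, 0, 0, 0.3],
    [0, 0, 0, 0, 0, 0, 0.1],
    [0, 0, 0, 0, 0, 0, 0],
    [0, 0, 0, 0, 0, 0, 0],
    [0, 0, 0, 0, 0, 0, 0],
    [0, 0, 0, 0, 0, 0, 0]
  ],
  "grip_force": 60
}}

```text
t: 9.65
tool_pos: [0.5014, -0.258, -0.0083]
tool_rot: [2.17, 2.272, 0.0]
contact_force: [-0.0, -0.6, 1.2]
opening: 0.0232
```

```bash
python3 look.py 6 pole_grip,hook_finger wrist,scene,side
```

```text
9.65 [ 0.5014 -0.258  -0.0083] 
 [[-0.046  0.999  0.   ]
 [ 0.999  0.046 -0.   ]
 [-0.     0.    -1.   ]] [-0.  -0.6  1.2] 0.0232
q [-0.61  0.12  1.9   0.    1.12 -0.65]
wrist pole_grip [([325.6, 272.1], 0.71)]
wrist hook_finger []
scene pole_grip [([221.2, 203.0], 0.82)]
scene hook_finger [([332.8, 224.6], 0.76)]
side pole_grip [([368.0, 178.6], 0.96)]
side hook_finger [([348.8, 254.3], 0.78)]
pole_grip [ 0.4978 -0.2546  0.0541] [[-6.3, -2.2], [-0.4, -0.3], [-1.2, 0.0]]
hook_finger [0.5032 0.0376 0.0477] [[-0.0, -0.1], [-0.1, 0.0]]
```

View pics/wrist_6.png

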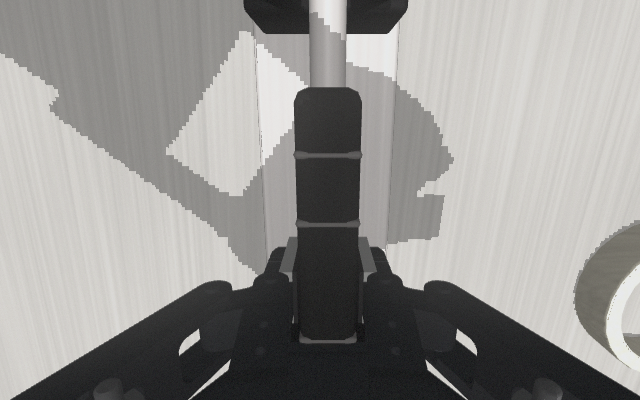

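Request:
{"fn": "carry_out", "kwargs": {
  "series": [
    [0, 0, 0, 0, 0, 0, 0],
    [0, 0, 0.3, 0, 0, 0, 0],
    [0, 0, 0.6, 0, 0, 0, 0],
    [0, 0, 0.8, 0, 0, 0, 0],
    [0, 0, 1, 0, 0, 0, 0],
    [0, 0, 1, 0, 0, 0, 0],
    [0, 0, 1, 0, 0, 0, 0],
    [0, 0, 1, 0, 0, 0, 0],
    [0, 0, 1, 0, 0, 0, 0],
    [0, 0, 0.5, 0, 0, 0, 0],
    [0, 0, 0, 0, 0, 0, 0]
  ],
  "grip_force": 110
}}

```text
t: 11.2
tool_pos: [0.5023, -0.2586, 0.1743]
tool_rot: [2.167, 2.269, 0.001]
contact_force: [0.6, 0.2, -2.0]
opening: 0.023
```

```bash
python3 look.py 7 pole_grip,hook_finger,ring_eye wrist,scene,side
```

```text
11.2 [ 0.5023 -0.2586  0.1743] 
 [[-0.046  0.999  0.004]
 [ 0.999  0.046 -0.003]
 [-0.003  0.004 -1.   ]] [ 0.6  0.2 -2. ] 0.023
q [-0.61 -0.08  1.78 -0.    1.44 -0.65]
wrist pole_grip [([324.0, 270.3], 0.66)]
wrist hook_finger []
wrist ring_eye []
scene pole_grip [([207.1, 158.9], 0.79)]
scene hook_finger [([336.6, 186.4], 0.72)]
scene ring_eye [([508.7, 215.3], 0.77)]
side pole_grip [([371.3, 120.5], 0.79), ([347.3, 189.1], 0.21)]
side hook_finger [([349.6, 191.3], 0.7)]
side ring_eye [([304.8, 321.7], 0.57)]
pole_grip [ 0.4971 -0.256   0.2282] [[-7.5, -8.0], [-1.0, 0.9], [-0.4, -1.2]]
hook_finger [0.5063 0.0396 0.2185] [[0.0, 0.1], [0.1, -0.1]]
ring_eye [0.5215 0.3943 0.2378] [[-0.5, -0.9], [-1.3, 0.8]]
```

View pics/side_7.png

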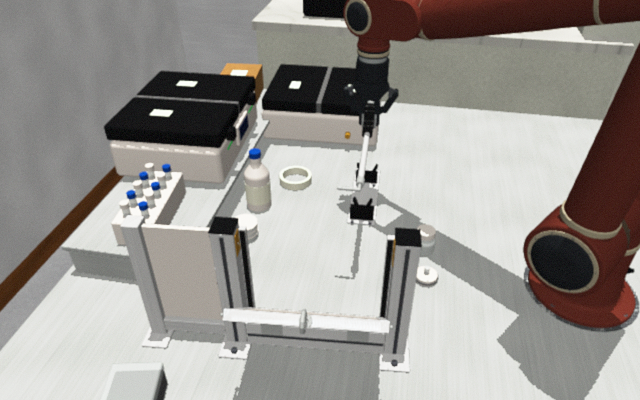

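View pics/wrist_7.png

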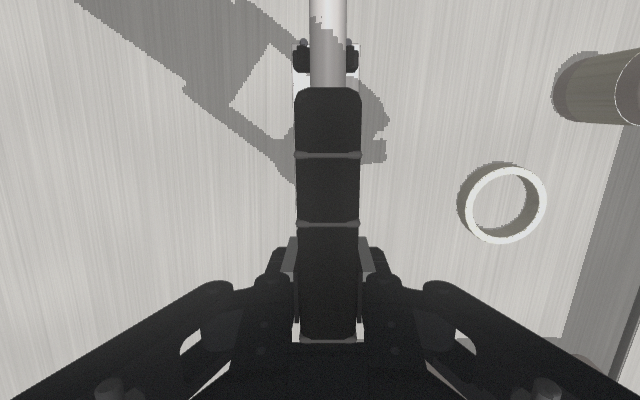

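Run:
```python
from h import *;import pickle
cs,a=pickle.load(open('pics/scene_7.pkl','rb'));cd,b=pickle.load(open('pics/side_7.pkl','rb'))
H=np.array([.5085,.042,.2326])
ex=np.array([-.046,.999,0]);ey=np.array([-.999,-.046,0]);G=np.array([.5023,-.2586,.2326])
pts=[G,G+.3*ex,G+.3*ex-.04*ey,G+.15*ex]
for p in pts: print(np.round(proj(cs,p),1),np.round(proj(cd,p),1))
A=a.copy();B=b.copy()
A=cv2.resize(a[130:210,180:360],None,fx=4.4,fy=4.4,interpolation=cv2.INTER_CUBIC)
B=cv2.resize(b[90:220,310:410],None,fx=4.5,fy=4.5,interpolation=cv2.INTER_CUBIC)
for p in pts:
    u=(proj(cs,p)+.5-[180,130])*4.4-.5; cv2.circle(A,tuple(int(v) for v in u),4,(0,0,255),1)
    u=(proj(cd,p)+.5-[310,90])*4.5-.5; cv2.circle(B,tuple(int(v) for v in u),4,(0,0,255),1)
cv2.imwrite('pics/A7.png',A);cv2.imwrite('pics/B7.png',B)
```

```text
[203.8 160.2] [369. 117.]
[338.9 176.2] [358.8 186.9]
[336.8 191.4] [338.6 185.2]
[270.7 168.1] [364.5 148.2]
```

View pics/A7.png

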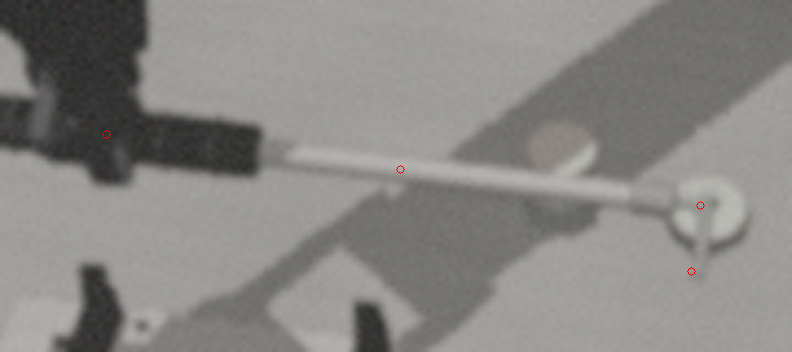

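View pics/B7.png

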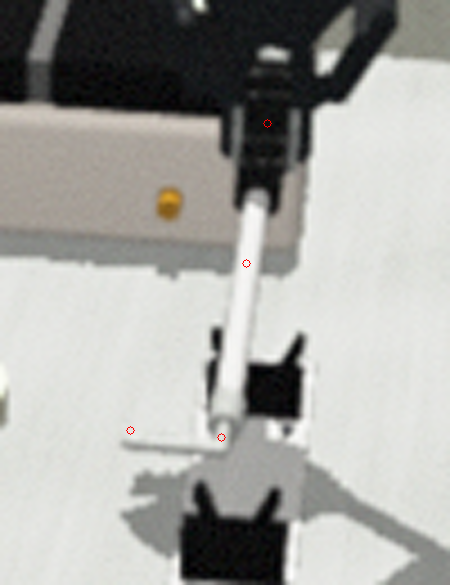

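Run:
```python
from h import *;import pickle
cs,a=pickle.load(open('pics/scene_7.pkl','rb'));cd,b=pickle.load(open('pics/side_7.pkl','rb'))
f=lambda p,o,s:(np.array(p)+.5)/s-.5+np.array(o)
for A,B in [((709,202),(223,450)),((699,277),(124,444)),((655,196),(225,425)),((263,152),(257,190))]:
    print(tri([cs,cd],[f(A,[180,130],4.4),f(B,[310,90],4.5)]))
```

```text
(array([0.485972  , 0.04529794, 0.23043719]), [[0.2, 0.7], [0.6, -0.5]])
(array([0.52961476, 0.04726518, 0.22891125]), [[0.2, 0.5], [0.5, -0.4]])
(array([0.48695428, 0.01914321, 0.22713211]), [[0.5, 1.4], [1.3, -1.1]])
(array([ 0.49911201, -0.17811859,  0.23504873]), [[-0.1, -0.3], [-0.2, 0.2]])
```

Request:
{"fn": "carry_out", "kwargs": {
  "series": [
    [0, 0.2, 0.7, 0, 0, 0, 0],
    [0, 0.5, 1, 0, 0, 0, 0],
    [0, 0.8, 1, 0, 0, 0, 0],
    [-0.1, 1, 1, 0, 0, 0, 0],
    [-0.1, 1, 1, 0, 0, 0, 0],
    [-0.1, 1, 1, 0, 0, 0, 0],
    [-0.1, 1, 0.8, 0, 0, 0, 0],
    [-0.1, 1, 0.5, 0, 0, 0, 0],
    [-0.1, 1, 0.4, 0, 0, 0, 0],
    [-0.2, 1, 0, 0, 0, 0, 0],
    [-0.2, 1, 0, 0, 0, 0, 0],
    [-0.2, 1, 0, 0, 0, 0, 0]
  ]
}}

```text
t: 13.0
tool_pos: [0.4709, 0.0056, 0.3567]
tool_rot: [2.17, 2.272, 0.001]
contact_force: [0.4, 0.3, -2.1]
opening: 0.0226
```

Request:
{"fn": "carry_out", "kwargs": {
  "series": [
    [-0.2, 1, 0, 0, 0, 0, 0],
    [-0.2, 1, 0, 0, 0, 0, 0],
    [-0.2, 1, 0, 0, 0, 0, 0],
    [-0.2, 1, 0, 0, 0, 0, 0],
    [-0.2, 1, 0, 0, 0, 0, 0],
    [-0.2, 1, 0, 0, 0, 0, 0],
    [-0.2, 1, 0, 0, 0, 0, 0],
    [-0.2, 1, 0, 0, 0, 0, 0],
    [-0.2, 1, 0, 0, 0, 0, 0],
    [0, 1, 0, 0, 0, 0, 0],
    [0, 0.8, 0, 0, 0, 0, 0],
    [0, 0.5, 0, 0, 0, 0, 0]
  ]
}}

```text
t: 14.2
tool_pos: [0.4259, 0.2884, 0.3564]
tool_rot: [-2.168, -2.273, 0.0]
contact_force: [0.1, 0.1, -2.5]
opening: 0.0226
```

Request:
{"fn": "carry_out", "kwargs": {
  "series": [
    [0, 0.2, 0, 0, 0, 0, 0],
    [0, 0, 0, 0, 0, 0, 0]
  ]
}}

```text
t: 14.4
tool_pos: [0.4262, 0.2922, 0.3564]
tool_rot: [2.169, 2.272, -0.001]
contact_force: [0.4, -0.6, -1.7]
opening: 0.0228
```

```bash
python3 look.py 8 hinge_line,ring_eye wrist
```

```text
14.4 [0.4262 0.2922 0.3564] 
 [[-0.046  0.999 -0.   ]
 [ 0.999  0.046 -0.001]
 [-0.001 -0.    -1.   ]] [ 0.4 -0.6 -1.7] 0.0228
q [ 0.46 -0.25  1.63 -0.    1.76  0.41]
wrist hinge_line [([397.6, 191.2], 0.57)]
wrist ring_eye [([439.5, 77.4], 0.81)]
```

View pics/wrist_8.png

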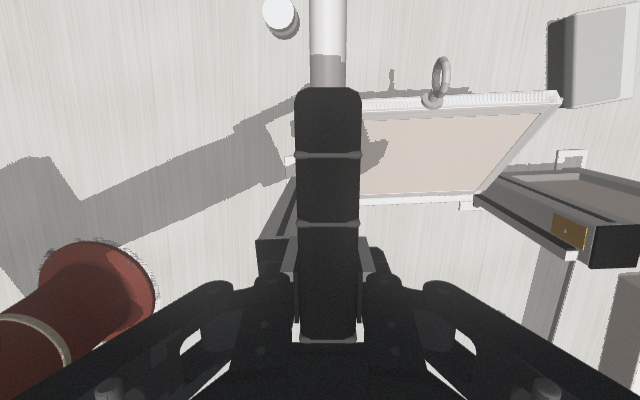

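Request:
{"fn": "carry_out", "kwargs": {
  "series": [
    [-0.6, 0.8, 0, 0, 0, 0, 0],
    [-0.8, 1, 0, 0, 0, 0, 0],
    [-0.8, 1, 0, 0, 0, 0, 0],
    [0, 0.6, 0, 0, 0, 0, 0],
    [0, 0.2, 0, 0, 0, 0, 0],
    [0, 0, 0, 0, 0, 0, 0]
  ]
}}

```text
t: 15.15
tool_pos: [0.3718, 0.3819, 0.3562]
tool_rot: [2.17, 2.271, -0.001]
contact_force: [0.1, -0.1, -3.2]
opening: 0.0227
```

```bash
python3 look.py 9 hinge_line,ring_eye wrist,scene,side
```

```text
15.15 [0.3718 0.3819 0.3562] 
 [[-0.046  0.999 -0.   ]
 [ 0.999  0.046 -0.001]
 [-0.001 -0.    -1.   ]] [ 0.1 -0.1 -3.2] 0.0227
q [ 0.66 -0.21  1.59 -0.    1.76  0.61]
wrist hinge_line [([423.6, 246.8], 0.82)]
wrist ring_eye [([481.2, 181.0], 0.91)]
scene hinge_line [([415.0, 241.4], 0.8)]
scene ring_eye [([506.4, 217.1], 0.78)]
side hinge_line [([316.1, 315.4], 0.92)]
side ring_eye [([304.5, 324.8], 0.78)]
hinge_line [0.5311 0.2418 0.0753] [[0.5, 2.0], [1.2, 1.6], [2.0, 0.3]]
ring_eye [0.5225 0.3908 0.2308] [[-0.1, -3.5], [-1.3, -0.7], [-1.0, -1.1]]
```

View pics/wrist_9.png

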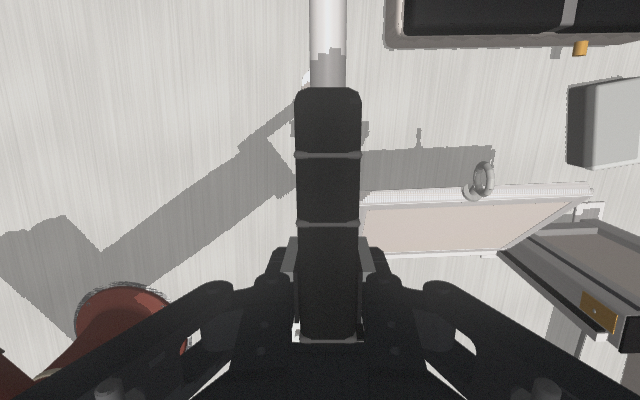

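Run:
```python
from h import *
a=cv2.imread('pics/wrist_8.png')[45:125,390:490];b=cv2.imread('pics/wrist_9.png')[145:225,440:540]
cv2.imwrite('pics/r.png',np.vstack([cv2.resize(x,None,fx=3.7,fy=3.7,interpolation=cv2.INTER_CUBIC) for x in(a,b)]))
```

```text
(no output)
```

View pics/r.png

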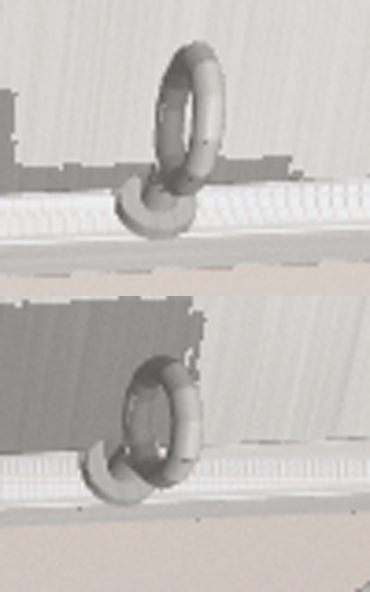

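```bash
python3 - <<'E'
from h import *;import pickle
L=lambda n:pickle.load(open(f'pics/{n}.pkl','rb'))[0]
w8,w9,s,d=L('wrist_8'),L('wrist_9'),L('scene_9'),L('side_9')
R,r=tri([w8,w9],[(441.1,76.4),(483.3,178.4)]);print('w',R,r)
R,r=tri([w8,w9,s,d],[(441.1,76.4),(483.3,178.4),(507.3,215.8),(304.2,321.8)]);print('all',R,r)
print(tri([w8,w9],[(397.6,191.2),(423.6,246.8)]))
# line direction: intersection of planes of edge lines in both views
def plane(c,p,q):
    o,a=ray(c,p);_,b=ray(c,q);n=np.cross(a,b);return n/np.linalg.norm(n),o
for e8,e9 in [(((380,105),(556,94)),((372,202),(586,186)))]:
    n1,_=plane(w8,*e8);n2,_=plane(w9,*e9);u=np.cross(n1,n2);print('edge dir',u/np.linalg.norm(u))
E
python3 - <<'E'
import cv2
for n,(r,c) in {'8':((70,220),(355,580)),'9':((160,270),(355,610))}.items():
    a=cv2.imread(f'pics/wrist_{n}.png')[r[0]:r[1],c[0]:c[1]];cv2.imwrite(f'pics/e{n}.png',cv2.resize(a,None,fx=3,fy=3,interpolation=cv2.INTER_CUBIC))
E
```

```text
w [0.52186215 0.39129146 0.23711992] [[-0.3, 0.1], [0.3, -0.1]]
all [0.52239916 0.39178253 0.23579994] [[-0.1, -0.3], [0.3, -0.9], [-0.7, -0.7], [-0.9, 0.2]]
(array([0.53526527, 0.24047554, 0.06320806]), [[-0.8, 0.4], [0.8, -0.3]])
edge dir [-0.99267778 -0.10641556  0.05715382]
```

View pics/e8.png

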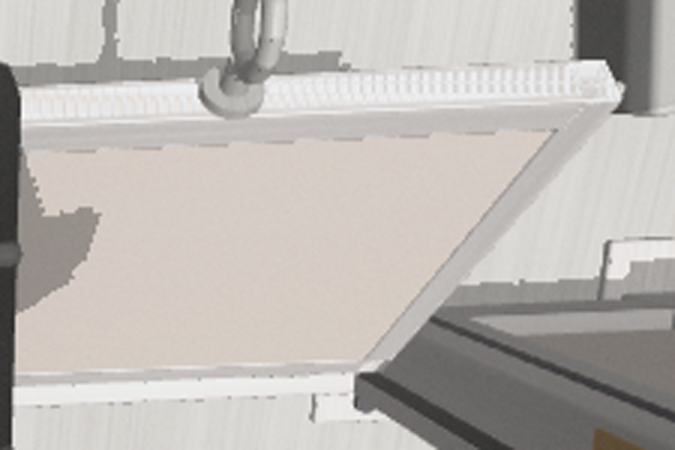

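View pics/e9.png

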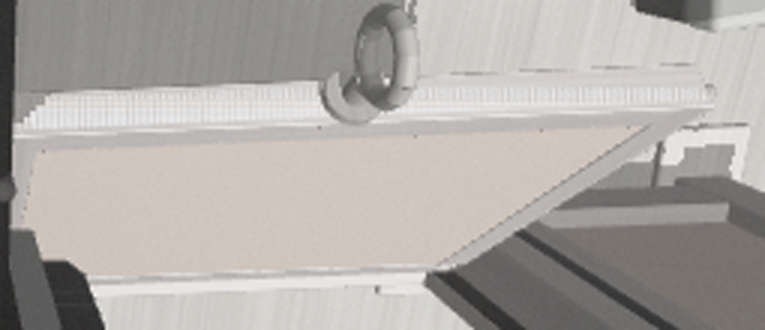

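Run:
```python
from h import *;import pickle
L=lambda n:pickle.load(open(f'pics/{n}.pkl','rb'))[0]
w8,w9=L('wrist_8'),L('wrist_9')
for c,p,q in [(w8,(361.7,111.7),(560.7,104.3)),(w9,(361.7,204.3),(592.3,196))]:
  for z in (.213,.220):
    a,b=atz(c,p,z),atz(c,q,z);print(np.round(a,4),np.round(b,4),'yaw slope',(b-a)[1]/(b-a)[0])
print(tri([w8,w9],[(560.7,104.3),(592.3,196)]))
# sill edge lower flap boundary
for c,p,q in [(w8,(355+20/3,70+376/3),(355+350/3,70+363/3)),(w9,(355+90/3,160+280/3),(355+420/3,160+270/3))]:
  for z in (.065,.08):
    a,b=atz(c,p,z),atz(c,q,z);print(np.round(a,4),np.round(b,4),'sl',(b-a)[1]/(b-a)[0])
```

```text
[0.4567 0.3578 0.213 ] [0.6506 0.3739 0.213 ] yaw slope 0.08301509974184923
[0.456  0.3579 0.22  ] [0.6457 0.3736 0.22  ] yaw slope 0.08301509974184892
[0.4095 0.3524 0.213 ] [0.6525 0.3729 0.213 ] yaw slope 0.08431721418031285
[0.4086 0.3545 0.22  ] [0.6464 0.3745 0.22  ] yaw slope 0.08431721418031297
(array([0.64756007, 0.37392455, 0.21801489]), [[0.6, -0.2], [-0.5, 0.1]])
[0.4814 0.2324 0.065 ] [0.6495 0.2472 0.065 ] sl 0.08825099751456339
[0.4796 0.2365 0.08  ] [0.6423 0.2508 0.08  ] sl 0.08825099751456351
[0.4723 0.2262 0.065 ] [0.6496 0.2404 0.065 ] sl 0.0799439674731594
[0.469  0.2334 0.08  ] [0.6407 0.2471 0.08  ] sl 0.07994396747315936
```

Request:
{"fn": "carry_out", "kwargs": {
  "series": [
    [0.2, -0.5, 0, 0, 0, 0, 0],
    [0.4, -1, 0, 0, 0, 0.1, 0],
    [0.4, -1, 0, 0, 0, 0.1, 0],
    [0.4, -1, 0, 0, 0, 0.1, 0],
    [0.4, -1, 0, 0, 0, 0.08, 0],
    [0.4, -1, 0, 0, 0, 0, 0],
    [0.4, -1, 0, 0, 0, 0, 0],
    [0.4, -1, 0, 0, 0, 0, 0],
    [0.4, -1, 0, 0, 0, 0, 0],
    [0.4, -1, 0, 0, 0, 0, 0],
    [0.4, -1, 0, 0, 0, 0, 0],
    [0.2, -0.8, -0.3, 0, 0, 0, 0]
  ]
}}

```text
t: 16.8
tool_pos: [0.482, 0.0974, 0.3502]
tool_rot: [2.126, 2.309, 0.002]
contact_force: [-0.0, 0.5, -2.1]
opening: 0.0227
```

Request:
{"fn": "carry_out", "kwargs": {
  "series": [
    [0, -0.5, -0.7, 0, 0, 0, 0],
    [0, 0, -1, 0, 0, 0, 0],
    [0, 0, -1, 0, 0, 0, 0],
    [0, 0, -1, 0, 0, 0, 0],
    [0, 0, -1, 0, 0, 0, 0],
    [0, 0, -0.6, 0, 0, 0, 0],
    [0, 0, -0.3, 0, 0, 0, 0],
    [0, 0, 0, 0, 0, 0, 0],
    [0, 0, 0, 0, 0, 0, 0]
  ]
}}

```text
t: 17.7
tool_pos: [0.4819, 0.087, 0.2104]
tool_rot: [2.125, 2.312, 0.002]
contact_force: [-0.8, -0.9, -1.3]
opening: 0.0224
```

```bash
python3 look.py 10 hook_finger,ring_eye,pole_grip wrist,scene,side
cat > crop.py <<'E'
import sys;from h import *;import pickle
t=sys.argv[1]; (u0,v0,u1,v1)=[int(x) for x in sys.argv[2].split(',')];(a0,b0,a1,b1)=[int(x) for x in sys.argv[3].split(',')];f=float(sys.argv[4])
a=cv2.imread(f'pics/scene_{t}.png')[v0:v1,u0:u1];b=cv2.imread(f'pics/side_{t}.png')[b0:b1,a0:a1]
cv2.imwrite(f'pics/cs{t}.png',cv2.resize(a,None,fx=f,fy=f,interpolation=cv2.INTER_CUBIC));cv2.imwrite(f'pics/cd{t}.png',cv2.resize(b,None,fx=f,fy=f,interpolation=cv2.INTER_CUBIC))
E
python3 crop.py 10 440,150,540,250 250,250,400,350 5
```

```text
17.7 [0.4819 0.087  0.2104] 
 [[-0.084  0.996  0.002]
 [ 0.996  0.084 -0.   ]
 [-0.     0.002 -1.   ]] [-0.8 -0.9 -1.3] 0.0224
q [ 0.03 -0.29  1.9  -0.    1.53 -0.06]
wrist hook_finger []
wrist ring_eye []
wrist pole_grip [([328.2, 269.6], 0.75)]
scene hook_finger [([509.0, 187.3], 0.79)]
scene ring_eye [([504.5, 214.3], 0.62)]
scene pole_grip [([363.6, 166.3], 0.85)]
side hook_finger [([334.5, 309.7], 0.74)]
side ring_eye [([306.1, 321.4], 0.73)]
side pole_grip [([361.3, 187.7], 0.81)]
hook_finger [0.4774 0.3878 0.2678] [[0.3, 0.7], [0.9, -0.6]]
ring_eye [0.5194 0.3885 0.2336] [[-0.1, -0.1], [-0.2, 0.1]]
pole_grip [0.4801 0.0895 0.2674] [[-4.0, -3.9], [-0.3, 0.4], [-0.5, -0.9]]
```

View pics/cs10.png

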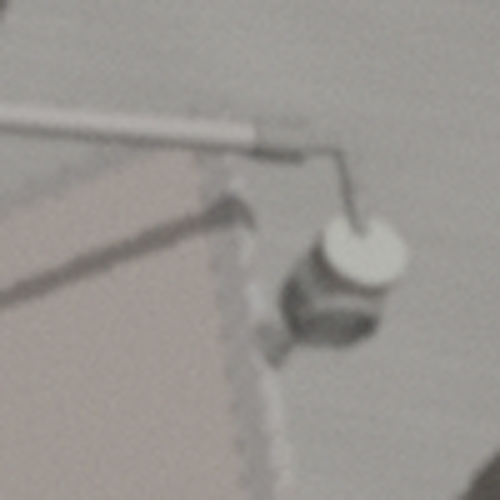

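View pics/cd10.png

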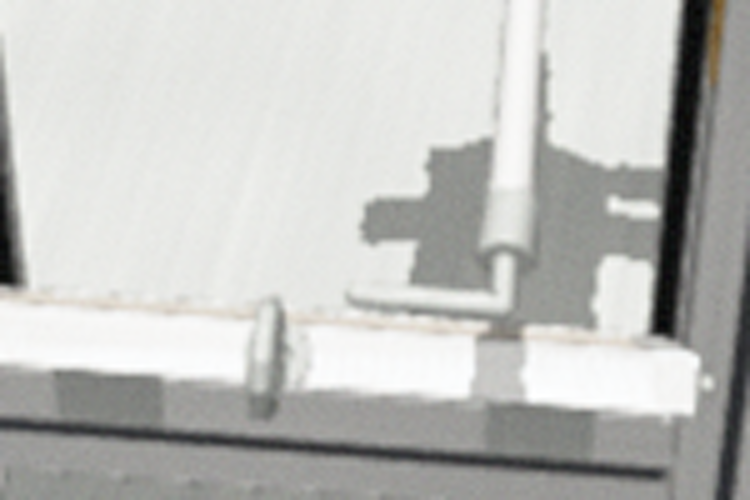

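Request:
{"fn": "carry_out", "kwargs": {
  "series": [
    [0, 0, -0.5, 0, 0, 0, 0],
    [0, 0, -0.5, 0, 0, 0, 0],
    [0, 0.02, -0.3, 0, 0, 0, 0],
    [0, 0, 0, 0, 0, 0, 0],
    [0, 0, 0, 0, 0, 0, 0]
  ]
}}

```text
t: 18.8
tool_pos: [0.4809, 0.0876, 0.176]
tool_rot: [-2.126, -2.312, 0.001]
contact_force: [-0.0, -0.1, -3.0]
opening: 0.0226
```

```bash
python3 look.py 11 hook_finger,ring_eye,pole_grip scene,side; python3 crop.py 11 440,150,540,250 250,250,400,350 5
```

```text
18.8 [0.4809 0.0876 0.176 ] 
 [[-0.084  0.996 -0.001]
 [ 0.996  0.084 -0.   ]
 [ 0.    -0.001 -1.   ]] [-0.  -0.1 -3. ] 0.0226
q [ 0.03 -0.27  1.94 -0.    1.47 -0.06]
scene hook_finger [([502.6, 197.7], 0.84)]
scene ring_eye [([505.3, 214.9], 0.68)]
scene pole_grip [([365.0, 177.7], 0.56)]
side hook_finger [([335.2, 326.0], 0.58)]
side ring_eye [([304.6, 322.5], 0.69)]
side pole_grip [([358.5, 201.0], 0.6), ([335.8, 322.1], 0.49)]
hook_finger [0.4773 0.3876 0.2321] [[-0.0, -0.0], [-0.0, 0.0]]
ring_eye [0.5208 0.3903 0.2333] [[0.0, 0.1], [0.1, -0.1]]
pole_grip [0.4834 0.0961 0.2376] [[-0.2, -0.7], [-0.7, 0.5]]
```

View pics/cs11.png

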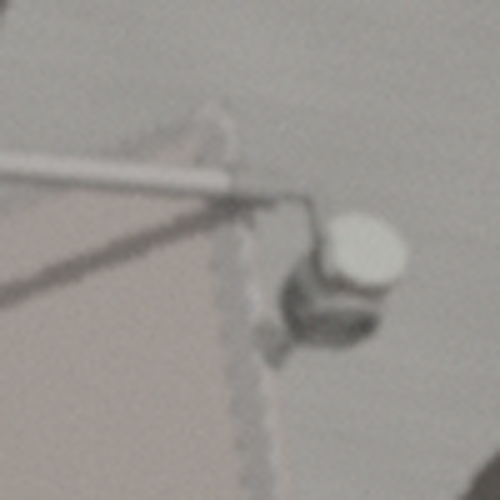

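View pics/cd11.png

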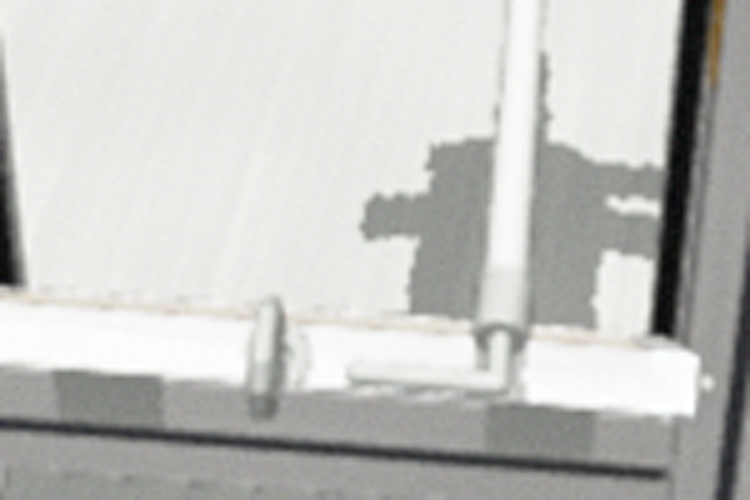

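Request:
{"fn": "carry_out", "kwargs": {
  "series": [
    [0.1, 0, 0.08, 0, 0, 0, 0],
    [0.3, 0.02, 0.06, 0, 0, 0, 0],
    [0.14, 0.02, 0, 0, 0, 0, 0],
    [0, 0, 0, 0, 0, 0, 0],
    [0, 0, 0, 0, 0, 0, 0]
  ]
}}

```text
t: 19.7
tool_pos: [0.4947, 0.0887, 0.1798]
tool_rot: [-2.126, -2.313, 0.001]
contact_force: [0.5, 0.2, -2.6]
opening: 0.0227
```

```bash
python3 look.py 12 hook_finger,ring_eye scene,side; python3 crop.py 12 460,170,540,250 270,270,390,350 6
```

```text
19.7 [0.4947 0.0887 0.1798] 
 [[-0.084  0.996 -0.001]
 [ 0.996  0.084  0.   ]
 [ 0.    -0.001 -1.   ]] [ 0.5  0.2 -2.6] 0.0227
q [ 0.03 -0.24  1.91  0.    1.47 -0.05]
scene hook_finger [([504.3, 203.3], 0.63)]
scene ring_eye [([505.6, 216.2], 0.9)]
side hook_finger [([325.0, 321.7], 0.71), ([313.7, 317.0], 0.21)]
side ring_eye [([306.4, 322.5], 0.58)]
hook_finger [0.4931 0.3878 0.2369] [[-0.3, -0.6], [-0.9, 0.5]]
ring_eye [0.5203 0.3904 0.2317] [[-0.5, -1.0], [-1.4, 0.8]]
```

View pics/cs12.png

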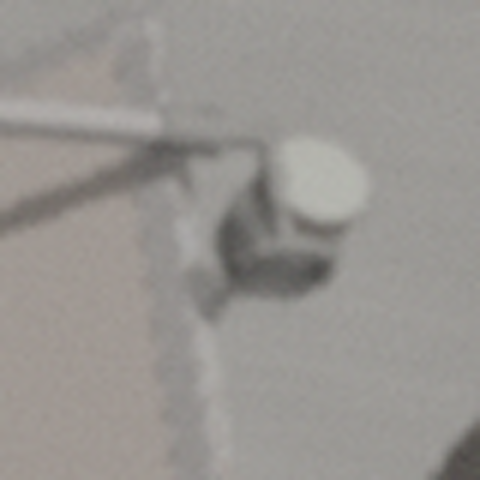

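View pics/cd12.png

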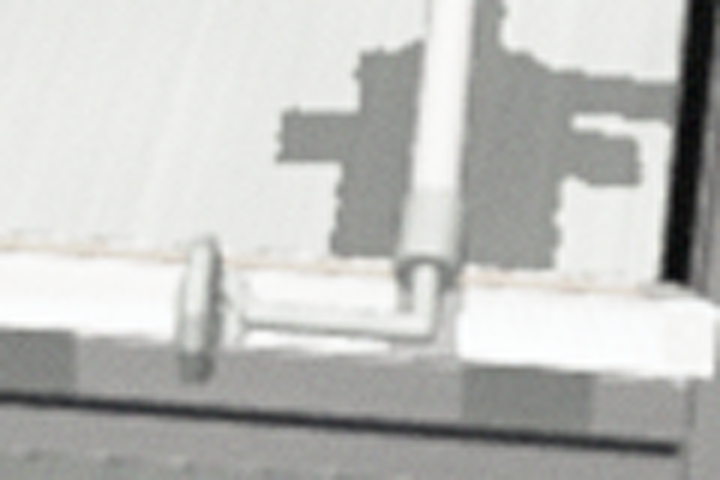

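Request:
{"fn": "carry_out", "kwargs": {
  "series": [
    [0.12, 0.01, 0, 0, 0, 0, 0],
    [0.12, 0.01, 0, 0, 0, 0, 0],
    [0.12, 0.01, 0, 0, 0, 0, 0],
    [0, 0, 0, 0, 0, 0, 0]
  ]
}}

```text
t: 20.4
tool_pos: [0.5041, 0.0894, 0.18]
tool_rot: [2.126, 2.313, 0.0]
contact_force: [1.1, 0.4, -2.8]
opening: 0.0223
```

```bash
python3 look.py 13 hook_finger,ring_eye scene,side; python3 crop.py 13 460,170,540,250 270,270,390,350 6
```

```text
20.4 [0.5041 0.0894 0.18  ] 
 [[-0.084  0.996  0.   ]
 [ 0.996  0.084 -0.   ]
 [-0.     0.    -1.   ]] [ 1.1  0.4 -2.8] 0.0223
q [ 0.03 -0.21  1.89 -0.    1.47 -0.05]
scene hook_finger [([505.8, 203.9], 0.84)]
scene ring_eye [([503.6, 212.8], 0.62)]
side hook_finger [([320.3, 320.2], 0.93)]
side ring_eye [([302.1, 322.2], 0.95)]
hook_finger [0.4986 0.3893 0.2415] [[-0.1, -0.2], [-0.2, 0.1]]
ring_eye [0.5213 0.3884 0.2349] [[1.0, 1.8], [2.5, -1.6]]
```

View pics/cs13.png

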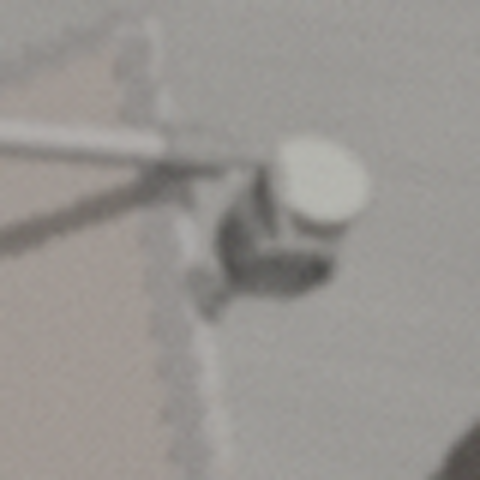

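View pics/cd13.png

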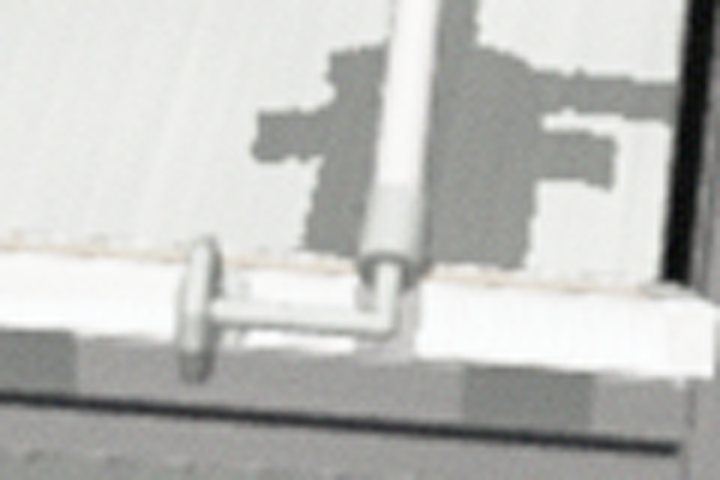

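Request:
{"fn": "carry_out", "kwargs": {
  "series": [
    [0.1, 0.01, 0, 0, 0, 0, 0],
    [0.1, 0.01, 0, 0, 0, 0, 0],
    [0.1, 0.01, 0, 0, 0, 0, 0],
    [0, 0, 0, 0, 0, 0, 0]
  ]
}}

```text
t: 21.1
tool_pos: [0.5115, 0.0901, 0.18]
tool_rot: [2.126, 2.313, 0.0]
contact_force: [0.2, 0.3, -2.8]
opening: 0.0224
```

```bash
python3 look.py 14 hook_finger,ring_eye side; python3 crop.py 14 460,170,540,250 270,270,390,350 6 2>/dev/null
python3 - <<'E'
import cv2
b=cv2.imread('pics/side_14.png')[270:350,270:390];cv2.imwrite('pics/cd14.png',cv2.resize(b,None,fx=6,fy=6,interpolation=cv2.INTER_CUBIC))
E
```

```text
21.1 [0.5115 0.0901 0.18  ] 
 [[-0.084  0.996  0.   ]
 [ 0.996  0.084 -0.   ]
 [-0.     0.    -1.   ]] [ 0.2  0.3 -2.8] 0.0224
q [ 0.03 -0.19  1.87 -0.    1.47 -0.05]
side hook_finger [([315.1, 321.1], 0.73)]
side ring_eye [([303.7, 321.6], 0.57)]
```

View pics/cd14.png

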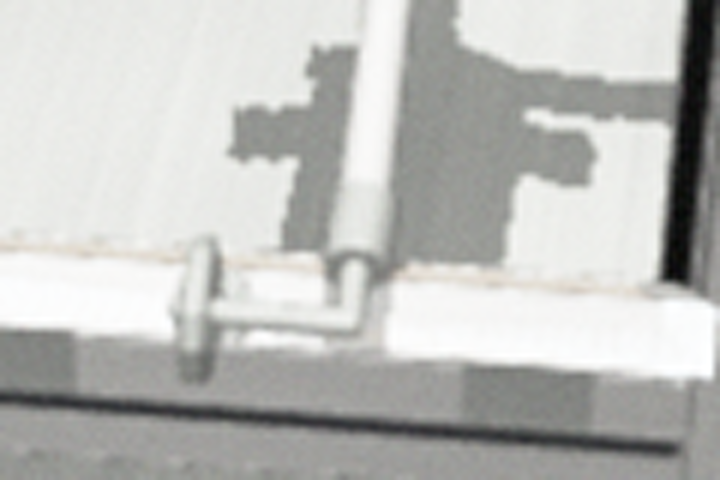

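Request:
{"fn": "carry_out", "kwargs": {
  "series": [
    [0.12, 0.01, 0, 0, 0, 0, 0],
    [0.15, 0.01, 0, 0, 0, 0, 0],
    [0.15, 0.01, 0, 0, 0, 0, 0],
    [0.15, 0.01, 0, 0, 0, 0, 0],
    [0, 0, 0, 0, 0, 0, 0],
    [0, 0, 0, 0, 0, 0, 0],
    [0, 0, 0, 0, 0, 0, 0]
  ]
}}

```text
t: 21.95
tool_pos: [0.5254, 0.0911, 0.1799]
tool_rot: [-2.126, -2.313, 0.0]
contact_force: [-0.6, 0.2, -3.5]
opening: 0.0224
```

```bash
python3 look.py 15 hook_finger,ring_eye scene,side;  python3 crop.py 15 460,170,540,250 270,270,390,350 6
```

```text
21.95 [0.5254 0.0911 0.1799] 
 [[-0.084  0.996 -0.   ]
 [ 0.996  0.084 -0.   ]
 [ 0.    -0.    -1.   ]] [-0.6  0.2 -3.5] 0.0224
q [ 0.03 -0.16  1.84 -0.    1.46 -0.05]
scene hook_finger [([506.8, 212.9], 0.84)]
scene ring_eye [([508.3, 215.8], 0.83)]
side hook_finger [([303.9, 320.6], 0.69)]
side ring_eye [([304.7, 319.2], 0.9)]
hook_finger [0.5206 0.3915 0.2396] [[0.3, 0.5], [0.7, -0.4]]
ring_eye [0.523  0.3922 0.2396] [[-0.8, -1.4], [-1.9, 1.1]]
```

View pics/cd15.png

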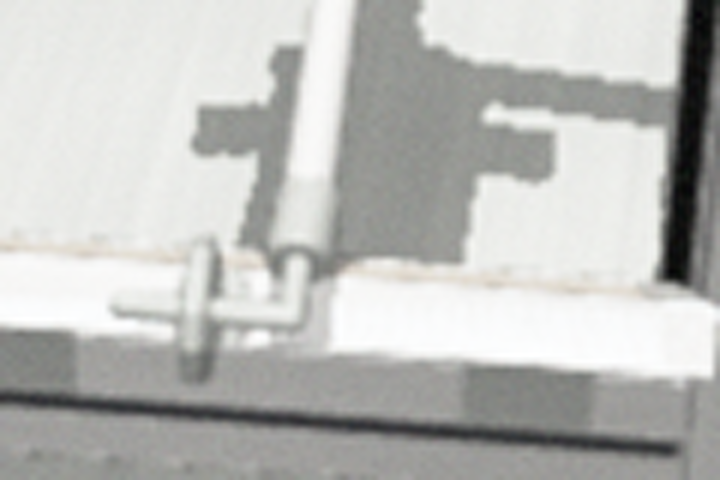

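View pics/cs15.png

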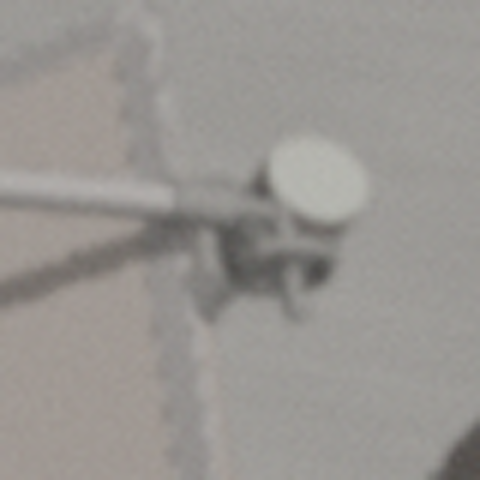

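Run:
```python
import numpy as np
d=np.array([.0835,-.9965,0])
def fing(th,s=.0065): # relative to hinge
    return -d*.225*np.sin(th)+np.array([0,0,.225*np.cos(th)])+s*(d*np.cos(th)+np.array([0,0,np.sin(th)]))
th0=.7377
P=[fing(th0,0)]
P+=[fing(th0,.0035),fing(th0)]+[fing(t) for t in np.linspace(th0,.07,25)[1:]]
P=np.array(P);D=np.diff(P,axis=0)/.025
for i,r in enumerate(D): print(i,np.round(r,3))
print(P[-1]-P[0])
```

```text
0 [ 0.009 -0.103  0.094]
1 [ 0.007 -0.088  0.081]
2 [ 0.016 -0.192  0.16 ]
3 [ 0.016 -0.196  0.155]
4 [ 0.017 -0.2    0.149]
5 [ 0.017 -0.204  0.144]
6 [ 0.017 -0.208  0.138]
7 [ 0.018 -0.212  0.132]
8 [ 0.018 -0.216  0.126]
9 [ 0.018 -0.219  0.12 ]
10 [ 0.019 -0.222  0.114]
11 [ 0.019 -0.225  0.108]
12 [ 0.019 -0.228  0.101]
13 [ 0.019 -0.231  0.095]
14 [ 0.02  -0.234  0.088]
15 [ 0.02  -0.236  0.082]
16 [ 0.02  -0.238  0.075]
17 [ 0.02  -0.24   0.069]
18 [ 0.02  -0.242  0.062]
19 [ 0.02  -0.243  0.055]
20 [ 0.021 -0.245  0.048]
21 [ 0.021 -0.246  0.041]
22 [ 0.021 -0.247  0.035]
23 [ 0.021 -0.248  0.028]
24 [ 0.021 -0.249  0.021]
25 [ 0.021 -0.249  0.014]
[ 0.01186361 -0.14158189  0.05839967]
```

Request:
{"fn": "carry_out", "kwargs": {
  "series": [
    [0.01, -0.1, 0.09, 0, 0, 0, 0],
    [0.01, -0.09, 0.08, 0, 0, 0, 0],
    [0.016, -0.19, 0.16, 0, 0, 0, 0],
    [0.016, -0.196, 0.155, 0, 0, 0, 0],
    [0.017, -0.2, 0.15, 0, 0, 0, 0]
  ]
}}

```text
t: 22.75
tool_pos: [0.527, 0.0717, 0.1959]
tool_rot: [-2.125, -2.313, 0.0]
contact_force: [0.1, 4.6, -4.1]
opening: 0.0225
```

```bash
python3 look.py 16 hook_finger,ring_eye scene,side;  python3 crop.py 16 440,150,540,250 250,260,390,350 5
```

```text
22.75 [0.527  0.0717 0.1959] 
 [[-0.084  0.996 -0.001]
 [ 0.996  0.084  0.   ]
 [ 0.001 -0.001 -1.   ]] [ 0.1  4.6 -4.1] 0.0225
q [-0.01 -0.17  1.82  0.    1.49 -0.09]
scene hook_finger [([501.3, 210.7], 0.71)]
scene ring_eye [([501.4, 212.2], 0.78)]
side hook_finger [([306.5, 304.6], 0.63)]
side ring_eye [([304.2, 309.7], 0.68)]
hook_finger [0.5228 0.3747 0.2516] [[-0.4, -0.8], [-1.1, 0.7]]
ring_eye [0.524  0.3778 0.2455] [[-0.0, -0.0], [-0.0, 0.0]]
```

View pics/cd16.png

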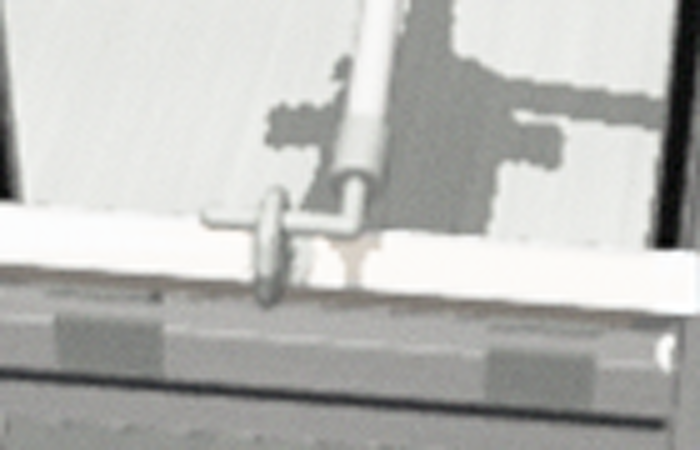

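Request:
{"fn": "carry_out", "kwargs": {
  "series": [
    [0.017, -0.204, 0.144, 0, 0, 0, 0],
    [0.017, -0.208, 0.138, 0, 0, 0, 0],
    [0.018, -0.212, 0.132, 0, 0, 0, 0],
    [0.018, -0.216, 0.126, 0, 0, 0, 0],
    [0.018, -0.22, 0.12, 0, 0, 0, 0],
    [0.019, -0.222, 0.114, 0, 0, 0, 0],
    [0.019, -0.225, 0.108, 0, 0, 0, 0],
    [0.019, -0.228, 0.1, 0, 0, 0, 0]
  ]
}}

```text
t: 23.85
tool_pos: [0.5309, 0.0278, 0.2207]
tool_rot: [2.126, 2.312, 0.0]
contact_force: [0.5, 3.5, -4.4]
opening: 0.0225
```

```bash
python3 look.py 17 hook_finger,ring_eye scene,side;  python3 crop.py 17 410,130,540,230 250,200,390,320 5
```

```text
23.85 [0.5309 0.0278 0.2207] 
 [[-0.084  0.996  0.   ]
 [ 0.996  0.084 -0.   ]
 [-0.     0.    -1.   ]] [ 0.5  3.5 -4.4] 0.0225
q [-0.09 -0.19  1.8   0.    1.53 -0.17]
scene hook_finger [([481.6, 200.9], 0.67)]
scene ring_eye [([482.7, 203.8], 0.71)]
side hook_finger [([308.8, 270.7], 0.94)]
side ring_eye [([309.4, 275.4], 0.62)]
hook_finger [0.5266 0.329  0.2757] [[0.2, 0.3], [0.4, -0.3]]
ring_eye [0.5264 0.3328 0.2686] [[-0.2, -0.4], [-0.5, 0.3]]
```

View pics/cd17.png

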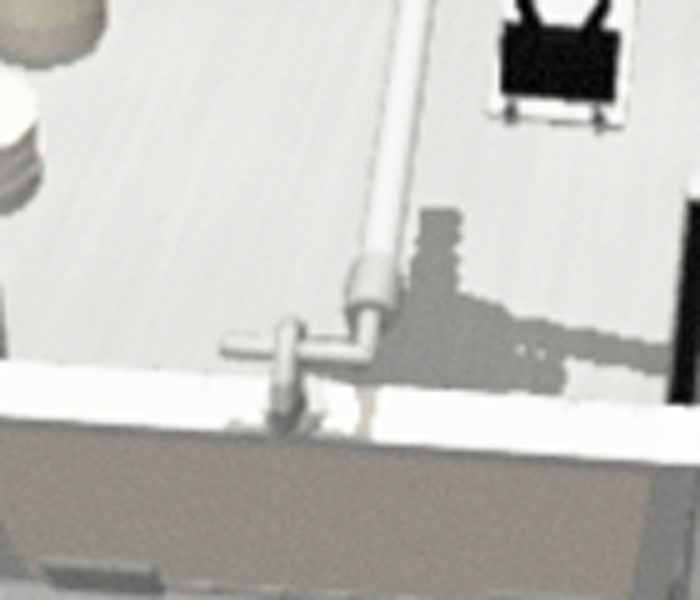

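Request:
{"fn": "carry_out", "kwargs": {
  "series": [
    [0.019, -0.231, 0.09, 0, 0, 0, 0],
    [0.02, -0.234, 0.085, 0, 0, 0, 0],
    [0.02, -0.236, 0.08, 0, 0, 0, 0],
    [0.02, -0.238, 0.073, 0, 0, 0, 0],
    [0.02, -0.24, 0.066, 0, 0, 0, 0],
    [0.02, -0.242, 0.06, 0, 0, 0, 0],
    [0.02, -0.243, 0.053, 0, 0, 0, 0],
    [0.021, -0.245, 0.046, 0, 0, 0, 0]
  ]
}}

```text
t: 24.95
tool_pos: [0.5349, -0.0199, 0.2344]
tool_rot: [2.126, 2.312, 0.0]
contact_force: [0.4, 3.9, -4.5]
opening: 0.0224
```

```bash
python3 look.py 18 hook_finger,ring_eye scene,side;  python3 crop.py 18 390,130,520,230 250,180,390,300 5
```

```text
24.95 [ 0.5349 -0.0199  0.2344] 
 [[-0.084  0.996  0.   ]
 [ 0.996  0.084  0.   ]
 [ 0.     0.    -1.   ]] [ 0.4  3.9 -4.5] 0.0224
q [-0.18 -0.18  1.77  0.    1.56 -0.26]
scene hook_finger [([460.3, 192.8], 0.8), ([221.5, 205.3], 0.38)]
scene ring_eye [([462.7, 195.6], 0.96)]
side hook_finger [([314.1, 241.9], 0.93)]
side ring_eye [([310.2, 247.6], 0.59)]
hook_finger [0.5277 0.283  0.2921] [[0.2, 0.4], [0.5, -0.3]]
ring_eye [0.5312 0.2898 0.287 ] [[0.5, 1.1], [1.3, -0.9]]
```

View pics/cd18.png

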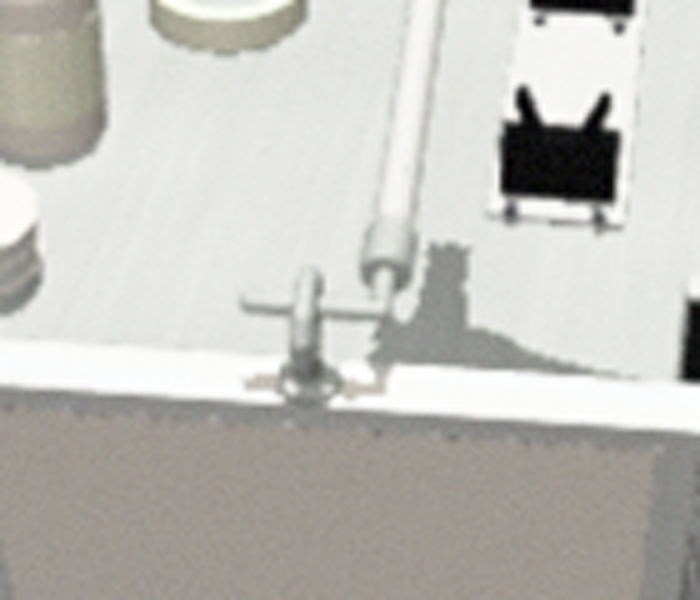

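View pics/cs18.png

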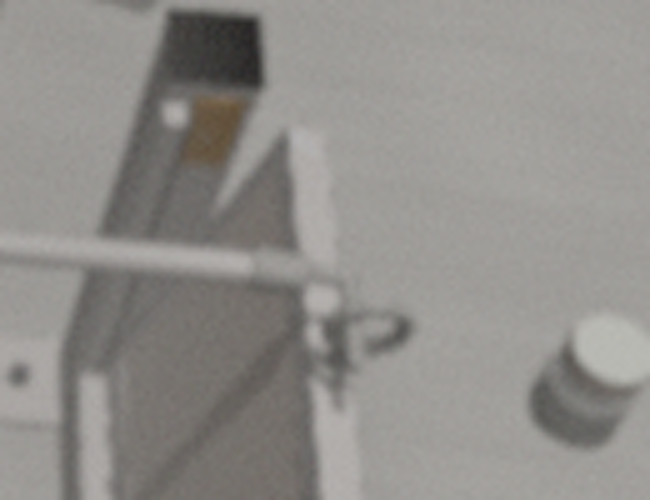

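Request:
{"fn": "carry_out", "kwargs": {
  "series": [
    [0.02, -0.246, 0.035, 0, 0, 0, 0],
    [0.02, -0.247, 0.03, 0, 0, 0, 0],
    [0.02, -0.24, 0.025, 0, 0, 0, 0],
    [0.02, -0.22, 0.02, 0, 0, 0, 0],
    [0.015, -0.18, 0.015, 0, 0, 0, 0],
    [0, 0, 0, 0, 0, 0, 0]
  ]
}}

```text
t: 25.85
tool_pos: [0.5372, -0.0487, 0.2374]
tool_rot: [2.127, 2.311, -0.001]
contact_force: [0.3, 0.3, -2.2]
opening: 0.0225
```

```bash
python3 look.py 19 hook_finger,ring_eye scene,side;  python3 crop.py 19 380,120,510,220 250,170,390,290 5
```

```text
25.85 [ 0.5372 -0.0487  0.2374] 
 [[-0.083  0.997 -0.   ]
 [ 0.997  0.083 -0.001]
 [-0.001 -0.    -1.   ]] [ 0.3  0.3 -2.2] 0.0225
q [-0.23 -0.18  1.76 -0.    1.56 -0.31]
scene hook_finger [([442.2, 191.8], 0.82), ([223.6, 207.4], 0.25)]
scene ring_eye [([450.1, 196.2], 0.8)]
side hook_finger [([316.1, 229.3], 0.91)]
side ring_eye [([312.7, 230.7], 0.58)]
hook_finger [0.5308 0.2492 0.2894] [[0.3, 0.8], [0.8, -0.6]]
ring_eye [0.537  0.262  0.2933] [[-0.5, -1.1], [-1.3, 0.8]]
```

View pics/cs19.png

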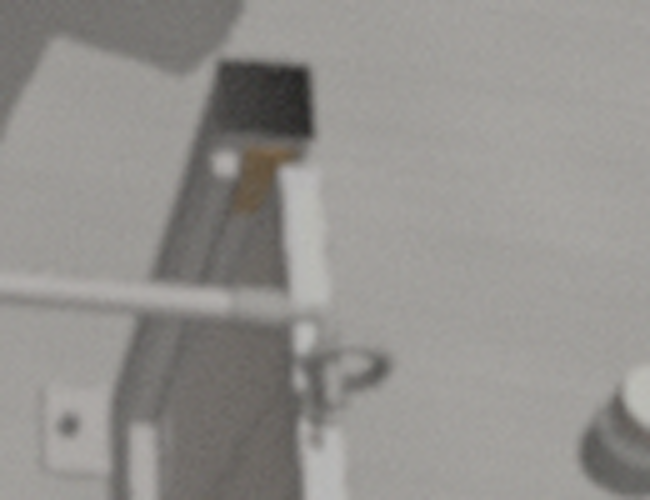

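Request:
{"fn": "carry_out", "kwargs": {
  "series": [
    [0.008, -0.1, 0.005, 0, 0, 0, 0],
    [0.008, -0.1, 0.004, 0, 0, 0, 0],
    [0.004, -0.06, 0.002, 0, 0, 0, 0],
    [0.004, -0.05, 0, 0, 0, 0, 0]
  ]
}}

```text
t: 26.55
tool_pos: [0.5377, -0.0552, 0.2376]
tool_rot: [-2.126, -2.313, -0.001]
contact_force: [-0.0, 3.4, -2.9]
opening: 0.0223
```

Request:
{"fn": "carry_out", "kwargs": {
  "series": [
    [0.004, -0.05, 0, 0, 0, 0, 0],
    [0.004, -0.04, 0, 0, 0, 0, 0]
  ]
}}

```text
t: 26.75
tool_pos: [0.538, -0.0577, 0.2376]
tool_rot: [-2.126, -2.313, -0.0]
contact_force: [0.6, 3.3, -2.1]
opening: 0.0225
```

Request:
{"fn": "carry_out", "kwargs": {
  "series": [
    [0.003, -0.04, 0, 0, 0, 0, 0],
    [0.003, -0.04, 0, 0, 0, 0, 0]
  ]
}}

```text
t: 26.95
tool_pos: [0.5381, -0.0597, 0.2377]
tool_rot: [-2.126, -2.313, -0.0]
contact_force: [0.4, 2.7, -2.7]
opening: 0.0222
```

Request:
{"fn": "carry_out", "kwargs": {
  "series": [
    [0.003, -0.04, 0, 0, 0, 0, 0]
  ]
}}

```text
t: 27.05
tool_pos: [0.5382, -0.0605, 0.2376]
tool_rot: [-2.126, -2.313, -0.001]
contact_force: [-0.4, 5.5, -3.6]
opening: 0.0224
```

Request:
{"fn": "carry_out", "kwargs": {
  "series": [
    [0.003, -0.04, 0, 0, 0, 0, 0]
  ]
}}

```text
t: 27.15
tool_pos: [0.5382, -0.0609, 0.2375]
tool_rot: [-2.125, -2.312, -0.002]
contact_force: [-0.4, 7.5, -2.7]
opening: 0.0226
```

Request:
{"fn": "carry_out", "kwargs": {
  "series": [
    [0.003, -0.04, 0, 0, 0, 0, 0]
  ]
}}

```text
t: 27.25
tool_pos: [0.5383, -0.0613, 0.2374]
tool_rot: [-2.124, -2.312, -0.003]
contact_force: [0.4, 8.9, -2.4]
opening: 0.0226
```

Request:
{"fn": "carry_out", "kwargs": {
  "series": [
    [0.003, -0.04, 0, 0, 0, 0, 0]
  ]
}}

```text
t: 27.35
tool_pos: [0.5383, -0.0617, 0.2373]
tool_rot: [-2.123, -2.311, -0.005]
contact_force: [0.7, 12.9, -3.5]
opening: 0.0225
```

Request:
{"fn": "carry_out", "kwargs": {
  "series": [
    [0.003, -0.04, 0, 0, 0, 0, 0]
  ]
}}

```text
t: 27.45
tool_pos: [0.5383, -0.0618, 0.2371]
tool_rot: [-2.121, -2.311, -0.007]
contact_force: [1.0, 14.3, -3.5]
opening: 0.0227
```

Request:
{"fn": "carry_out", "kwargs": {
  "series": [
    [0.003, -0.03, 0, 0, 0, 0, 0]
  ]
}}

```text
t: 27.55
tool_pos: [0.5384, -0.0619, 0.237]
tool_rot: [-2.12, -2.31, -0.008]
contact_force: [0.7, 16.5, -4.8]
opening: 0.0221
```

Request:
{"fn": "carry_out", "kwargs": {
  "series": [
    [0.003, -0.03, 0, 0, 0, 0, 0]
  ]
}}

```text
t: 27.65
tool_pos: [0.5384, -0.0622, 0.2368]
tool_rot: [-2.12, -2.31, -0.008]
contact_force: [-0.3, 13.0, -4.0]
opening: 0.022
```

Request:
{"fn": "carry_out", "kwargs": {
  "series": [
    [0.002, -0.03, 0, 0, 0, 0, 0]
  ]
}}

```text
t: 27.75
tool_pos: [0.5385, -0.0635, 0.2369]
tool_rot: [-2.121, -2.311, -0.007]
contact_force: [0.9, 13.8, -3.6]
opening: 0.0225
```

```bash
python3 look.py 20 hook_finger,ring_eye scene,side;  python3 crop.py 20 380,120,510,220 250,170,390,290 5
```

```text
27.75 [ 0.5385 -0.0635  0.2369] 
 [[-0.086  0.996 -0.001]
 [ 0.996  0.086  0.007]
 [ 0.007 -0.    -1.   ]] [ 0.9 13.8 -3.6] 0.0225
q [-0.26 -0.17  1.75  0.01  1.56 -0.34]
scene hook_finger [([434.9, 191.3], 0.95)]
scene ring_eye [([442.3, 190.5], 0.78)]
side hook_finger [([317.3, 222.1], 0.65), ([315.2, 224.7], 0.26)]
side ring_eye [([315.0, 226.9], 0.83), ([315.3, 220.3], 0.6)]
hook_finger [0.5326 0.2343 0.2912] [[0.1, 0.3], [0.3, -0.2]]
ring_eye [0.532  0.2486 0.2942] [[0.5, 1.1], [1.2, -0.8]]
```

View pics/cs20.png

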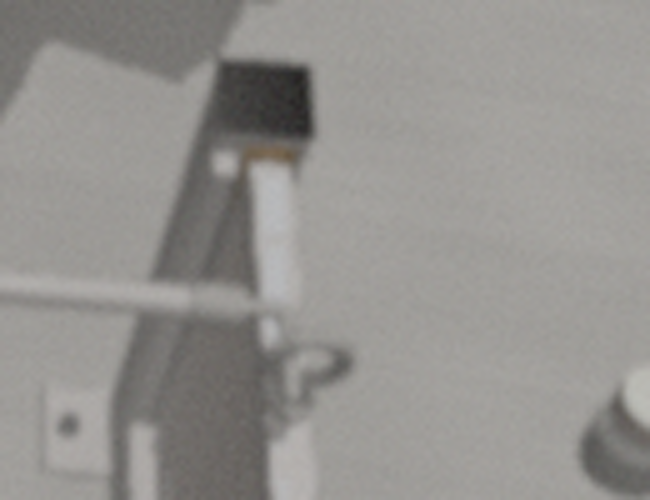

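View pics/cd20.png

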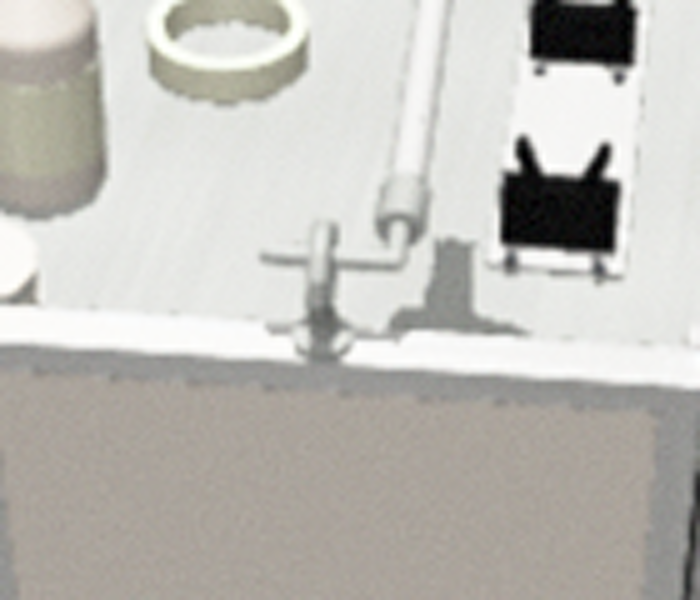

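Request:
{"fn": "carry_out", "kwargs": {
  "series": [
    [0.002, -0.02, 0, 0, 0, 0, 0],
    [0, 0, 0, 0, 0, 0, 0]
  ]
}}

```text
t: 28.25
tool_pos: [0.5387, -0.0671, 0.2375]
tool_rot: [-2.125, -2.313, 0.0]
contact_force: [-1.2, 3.7, -2.5]
opening: 0.0224
```

```bash
python3 look.py 21 hook_finger,ring_eye scene,side;  python3 crop.py 21 380,120,510,220 250,170,390,290 5
```

```text
28.25 [ 0.5387 -0.0671  0.2375] 
 [[-0.084  0.996 -0.   ]
 [ 0.996  0.084  0.   ]
 [ 0.    -0.    -1.   ]] [-1.2  3.7 -2.5] 0.0224
q [-0.26 -0.17  1.75  0.    1.56 -0.35]
scene hook_finger [([438.0, 189.0], 0.85), ([285.4, 168.9], 0.66)]
scene ring_eye [([437.3, 191.8], 0.75)]
side hook_finger [([316.0, 219.3], 0.76)]
side ring_eye [([315.9, 222.8], 0.94)]
hook_finger [0.5334 0.2383 0.3004] [[0.2, 0.5], [0.6, -0.4]]
ring_eye [0.5341 0.2386 0.293 ] [[0.1, 0.3], [0.3, -0.2]]
```

View pics/cs21.png

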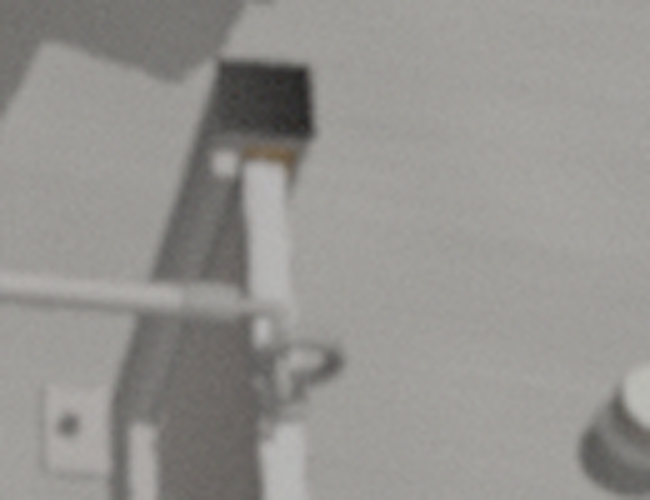

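View pics/cd21.png

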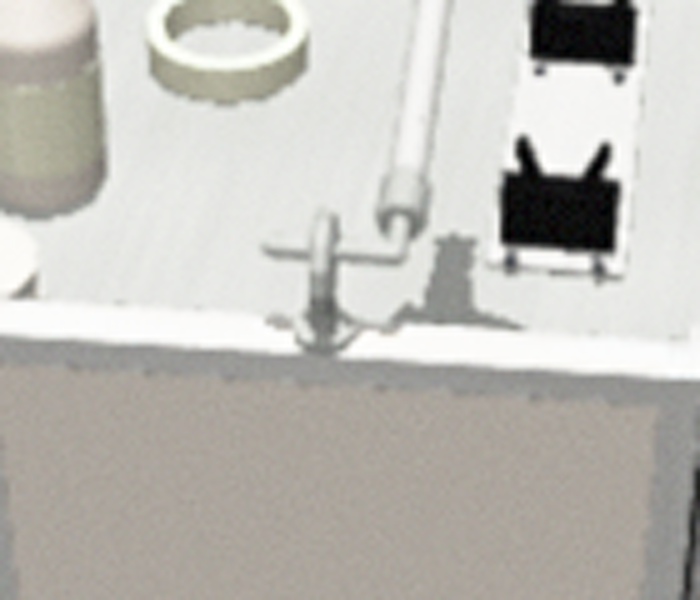

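Request:
{"fn": "carry_out", "kwargs": {
  "series": [
    [0.002, -0.03, 0, 0, 0, 0, 0],
    [0.002, -0.03, 0, 0, 0, 0, 0],
    [0, 0, 0, 0, 0, 0, 0],
    [0, 0, 0, 0, 0, 0, 0]
  ]
}}

```text
t: 28.95
tool_pos: [0.5388, -0.0683, 0.2375]
tool_rot: [-2.125, -2.312, -0.002]
contact_force: [0.2, 5.3, -2.7]
opening: 0.0226
```

Request:
{"fn": "carry_out", "kwargs": {
  "series": [
    [0.003, -0.04, 0, 0, 0, 0, 0],
    [0, 0, 0, 0, 0, 0, 0]
  ]
}}

```text
t: 29.15
tool_pos: [0.5388, -0.0683, 0.2373]
tool_rot: [-2.124, -2.312, -0.004]
contact_force: [-0.5, 9.1, -3.4]
opening: 0.0224
```

Request:
{"fn": "carry_out", "kwargs": {
  "series": [
    [0.003, -0.04, 0, 0, 0, 0, 0],
    [0, 0, 0, 0, 0, 0, 0]
  ]
}}

```text
t: 29.35
tool_pos: [0.5389, -0.0683, 0.2371]
tool_rot: [-2.122, -2.311, -0.006]
contact_force: [0.9, 11.3, -3.1]
opening: 0.0222
```

Request:
{"fn": "carry_out", "kwargs": {
  "series": [
    [-0.01, 0.12, 0, 0, 0, 0, 0],
    [-0.01, 0.14, 0, 0, 0, 0, 0],
    [-0.01, 0.14, 0, 0, 0, 0, 0],
    [0, 0, 0, 0, 0, 0, 0],
    [0, 0, 0, 0, 0, 0, 0]
  ]
}}

```text
t: 29.85
tool_pos: [0.5383, -0.0612, 0.2378]
tool_rot: [2.126, 2.312, -0.0]
contact_force: [0.0, 0.8, -2.3]
opening: 0.0225
```

```bash
python3 look.py 22 hook_finger,ring_eye scene,side;  python3 crop.py 22 380,120,510,220 270,180,370,260 6
```

```text
29.85 [ 0.5383 -0.0612  0.2378] 
 [[-0.084  0.996  0.   ]
 [ 0.996  0.084 -0.001]
 [-0.001  0.    -1.   ]] [ 0.   0.8 -2.3] 0.0225
q [-0.25 -0.17  1.75 -0.    1.56 -0.33]
scene hook_finger [([437.1, 191.0], 0.95)]
scene ring_eye [([438.0, 195.2], 0.58)]
side hook_finger [([315.5, 223.8], 0.67)]
side ring_eye [([316.4, 222.0], 0.8)]
hook_finger [0.5334 0.2389 0.2924] [[0.4, 1.0], [1.0, -0.7]]
ring_eye [0.5366 0.2389 0.2916] [[-0.7, -1.7], [-1.8, 1.2]]
```

View pics/cs22.png

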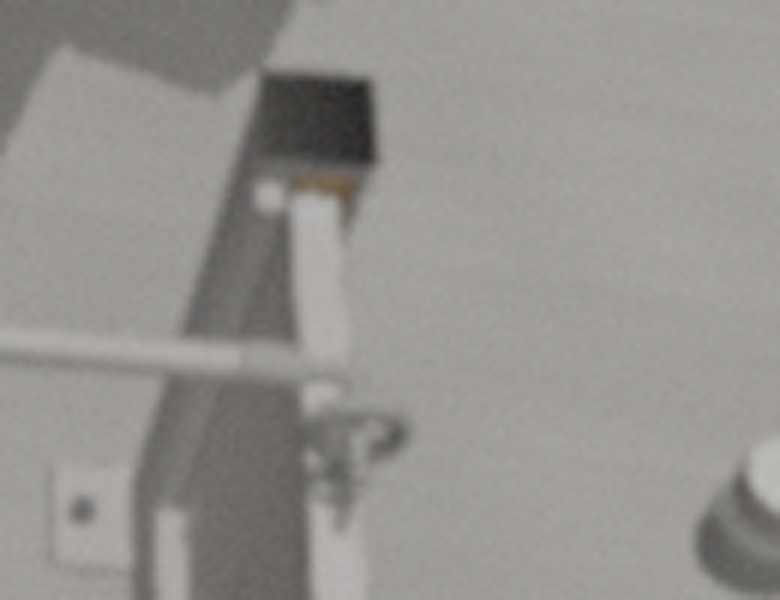

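View pics/cd22.png

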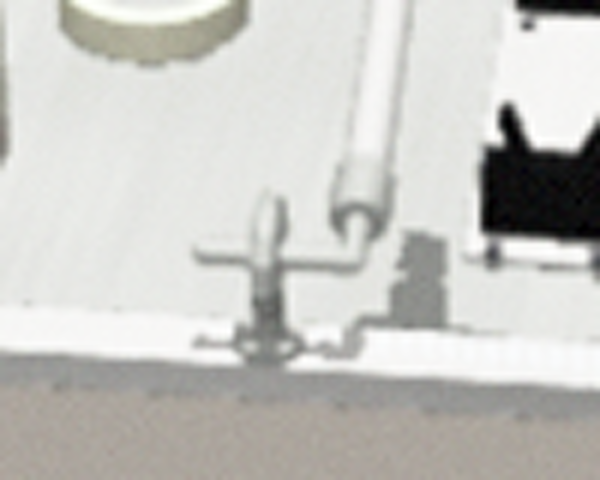

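Request:
{"fn": "carry_out", "kwargs": {
  "series": [
    [-0.1, -0.008, 0, 0, 0, 0, 0],
    [-0.2, -0.017, 0, 0, 0, 0, 0],
    [-0.2, -0.017, 0, 0, 0, 0, 0],
    [-0.2, -0.017, 0, 0, 0, 0, 0]
  ]
}}

```text
t: 30.55
tool_pos: [0.5202, -0.0625, 0.2376]
tool_rot: [-2.126, -2.313, 0.0]
contact_force: [-0.2, -0.8, -2.4]
opening: 0.0222
```

Request:
{"fn": "carry_out", "kwargs": {
  "series": [
    [-0.25, -0.021, 0, 0, 0, 0, 0],
    [-0.25, -0.021, 0, 0, 0, 0, 0],
    [-0.25, -0.021, 0, 0, 0, 0, 0],
    [-0.25, -0.021, 0, 0, 0, 0, 0],
    [-0.25, -0.021, 0, 0, 0, 0, 0],
    [0, 0, 0, 0, 0, 0, 0],
    [0, 0, 0, 0, 0, 0, 0]
  ]
}}

```text
t: 31.25
tool_pos: [0.4895, -0.0651, 0.2377]
tool_rot: [2.126, 2.312, 0.0]
contact_force: [-0.6, -0.6, -2.8]
opening: 0.0228
```

```bash
python3 look.py 23 hook_finger,ring_eye scene,side;  python3 crop.py 23 380,120,510,220 270,180,370,260 6
```

```text
31.25 [ 0.4895 -0.0651  0.2377] 
 [[-0.084  0.996  0.001]
 [ 0.996  0.084 -0.   ]
 [-0.     0.    -1.   ]] [-0.6 -0.6 -2.8] 0.0228
q [-0.28 -0.29  1.85  0.    1.58 -0.37]
scene hook_finger [([437.3, 175.8], 0.83), ([416.6, 240.0], 0.34)]
scene ring_eye [([438.0, 191.0], 0.75)]
side hook_finger [([345.7, 224.5], 0.57)]
side ring_eye [([317.2, 221.3], 0.71)]
hook_finger [0.4895 0.2363 0.2914] [[-0.6, -1.6], [-1.7, 1.2]]
ring_eye [0.5328 0.2389 0.2957] [[-0.1, -0.2], [-0.3, 0.2]]
```

View pics/cs23.png

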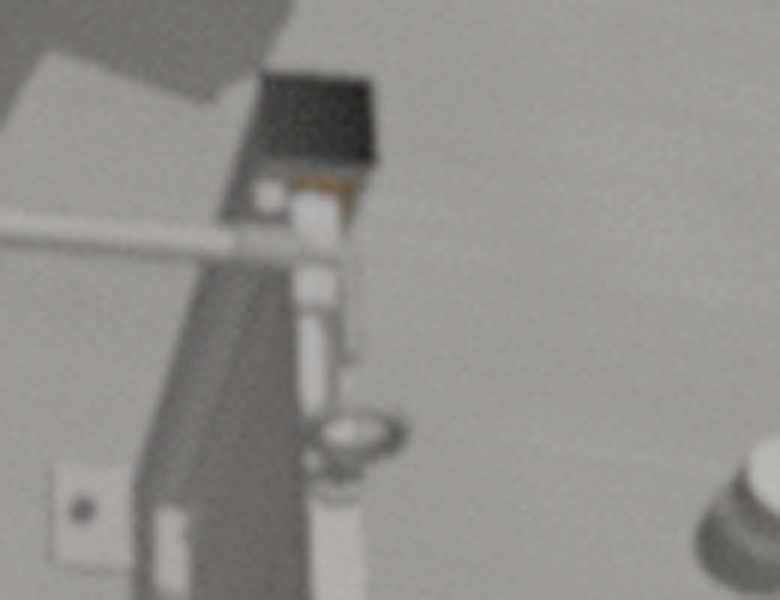

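View pics/cd23.png

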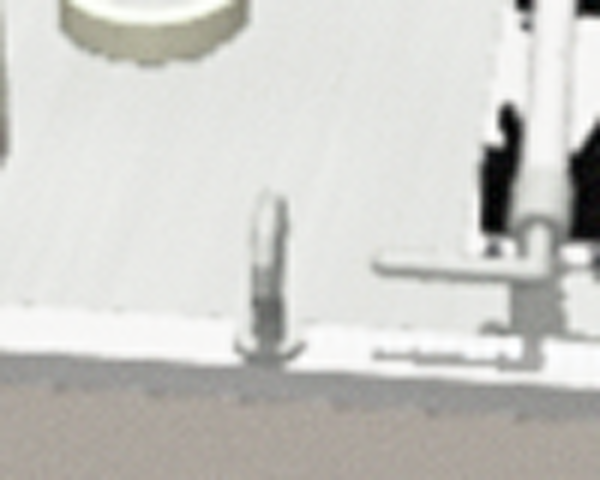

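Request:
{"fn": "carry_out", "kwargs": {
  "series": [
    [0, -0.4, 0.1, 0, 0, 0, 0],
    [0.05, -0.8, 0, 0, 0, 0, 0],
    [0.05, -1, 0, 0, 0, 0, 0],
    [0.05, -1, 0, 0, 0, -0.1, 0],
    [0.05, -1, 0, 0, 0, -0.1, 0],
    [0.1, -1, 0, 0, 0, -0.1, 0],
    [0.1, -1, 0, 0, 0, -0.08, 0],
    [0.1, -0.8, 0, 0, 0, 0, 0],
    [0, -0.5, 0, 0, 0, 0, 0],
    [0, -0.2, 0, 0, 0, 0, 0],
    [0, 0, 0, 0, 0, 0, 0],
    [0, 0, 0, 0, 0, 0, 0]
  ]
}}

```text
t: 32.75
tool_pos: [0.502, -0.2569, 0.2402]
tool_rot: [-2.169, -2.272, -0.001]
contact_force: [0.2, -0.3, -2.8]
opening: 0.0224
```

```bash
python3 look.py 24 hook_finger,pole_grip,cradle_seat scene,side,wrist; python3 -c "
import cv2,numpy as np
a=cv2.imread('pics/wrist_7.png')[:, 200:460];b=cv2.imread('pics/wrist_24.png')[:,200:460];cv2.imwrite('pics/cmp.png',np.hstack([a,b]))"
```

```text
32.75 [ 0.502  -0.2569  0.2402] 
 [[-0.047  0.999  0.   ]
 [ 0.999  0.047  0.001]
 [ 0.     0.    -1.   ]] [ 0.2 -0.3 -2.8] 0.0224
q [-0.61 -0.12  1.7   0.    1.56 -0.65]
scene hook_finger [([342.3, 164.0], 0.93)]
scene pole_grip [([201.0, 141.8], 0.95)]
scene cradle_seat [([220.3, 205.9], 0.81)]
side hook_finger []
side pole_grip [([371.7, 92.5], 0.65)]
side cradle_seat [([362.4, 181.7], 0.96), ([313.5, 222.0], 0.21)]
wrist hook_finger []
wrist pole_grip [([327.5, 266.5], 0.68)]
wrist cradle_seat []
pole_grip [ 0.5012 -0.2526  0.2982] [[-1.1, -1.4], [-1.0, 0.7], [-1.4, -3.9]]
cradle_seat [ 0.5066 -0.2535  0.0466] [[0.4, 1.3], [1.0, -0.8]]
```

View pics/cmp.png

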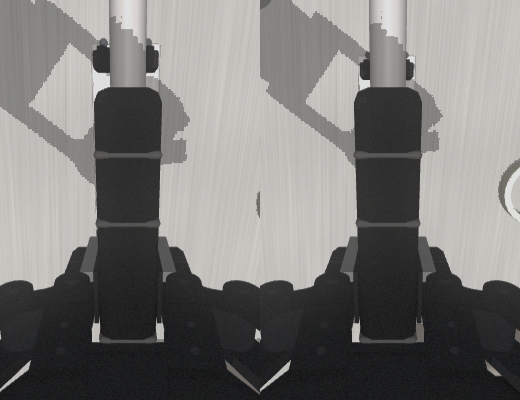

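Request:
{"fn": "carry_out", "kwargs": {
  "series": [
    [-0.02, -0.04, -0.6, 0, 0, 0, 0],
    [0, 0, -1, 0, 0, 0, 0],
    [0, 0, -1, 0, 0, 0, 0],
    [0, 0, -1, 0, 0, 0, 0],
    [0, 0, -1, 0, 0, 0, 0],
    [0, 0, -1, 0, 0, 0, 0],
    [0, 0, -1, 0, 0, 0, 0],
    [0, 0, -1, 0, 0, 0, 0],
    [0, 0, -0.8, 0, 0, 0, 0],
    [0, 0, -0.5, 0, 0, 0, 0],
    [0, 0, 0, 0, 0, 0, 0],
    [0, 0, 0, 0, 0, 0, 0]
  ]
}}

```text
t: 34.55
tool_pos: [0.5017, -0.2587, 0.0179]
tool_rot: [2.17, 2.272, 0.0]
contact_force: [-0.2, 1.1, -2.7]
opening: 0.0225
```

```bash
python3 look.py 25 hook_finger,pole_grip scene,side,wrist; python3 crop.py 25 170,150,350,250 310,140,410,280 4
```

```text
34.55 [ 0.5017 -0.2587  0.0179] 
 [[-0.046  0.999  0.   ]
 [ 0.999  0.046 -0.   ]
 [-0.     0.    -1.   ]] [-0.2  1.1 -2.7] 0.0225
q [-0.61  0.08  1.89 -0.    1.17 -0.65]
scene hook_finger [([332.0, 218.8], 0.6), ([220.1, 198.1], 0.18)]
scene pole_grip [([219.1, 196.4], 0.76)]
side hook_finger []
side pole_grip [([368.0, 169.5], 0.65)]
wrist hook_finger []
wrist pole_grip [([326.4, 268.5], 0.78)]
pole_grip [ 0.4986 -0.2533  0.084 ] [[-0.0, 0.2], [-0.9, -0.2], [-6.8, -0.1]]
```

View pics/wrist_25.png

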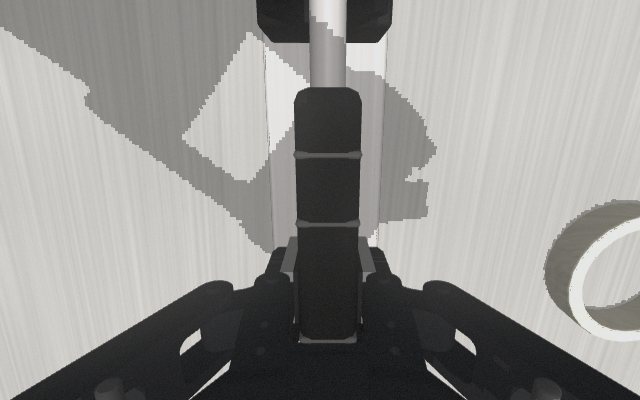

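View pics/cd25.png

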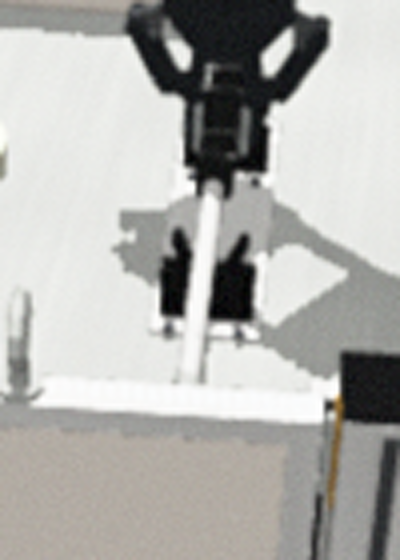

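Request:
{"fn": "carry_out", "kwargs": {
  "series": [
    [-0.01, 0.02, -0.3, 0, 0, 0, 0],
    [0, 0, -0.3, 0, 0, 0, 0],
    [0, 0, -0.2, 0, 0, 0, 0],
    [0, 0, -0.12, 0, 0, 0, 0],
    [0, 0, 0, 0, 0, 0, 0],
    [0, 0, 0, 0, 0, 0, 0]
  ]
}}

```text
t: 35.6
tool_pos: [0.5013, -0.258, -0.0054]
tool_rot: [-2.17, -2.272, 0.0]
contact_force: [-0.3, -0.1, -3.2]
opening: 0.0224
```

Request:
{"fn": "carry_out", "kwargs": {
  "series": [
    [0, 0, -0.06, 0, 0, 0, 0],
    [0, 0, -0.05, 0, 0, 0, 0],
    [0, 0, 0, 0, 0, 0, 0],
    [0, 0, 0, 0, 0, 0, 0]
  ]
}}

```text
t: 36.0
tool_pos: [0.5013, -0.2581, -0.008]
tool_rot: [2.17, 2.272, 0.0]
contact_force: [0.2, -0.2, -1.5]
opening: 0.0223
```

Request:
{"fn": "carry_out", "kwargs": {
  "series": [
    [0, 0, -0.03, 0, 0, 0, 0],
    [0, 0, 0, 0, 0, 0, 0]
  ],
  "grip_force": 40
}}

```text
t: 36.2
tool_pos: [0.5014, -0.2581, -0.0081]
tool_rot: [-2.17, -2.272, 0.0]
contact_force: [-2.0, 1.4, 2.8]
opening: 0.0224
```

Request:
{"fn": "carry_out", "kwargs": {
  "series": [
    [0, 0, 0, 0, 0, 0, 0.3],
    [0, 0, 0, 0, 0, 0, 0.35],
    [0, 0, 0, 0, 0, 0, 0.6],
    [0, 0, 0, 0, 0, 0, 1],
    [0, 0, 0, 0, 0, 0, 1],
    [0, 0, 0, 0, 0, 0, 1],
    [0, 0, 0, 0, 0, 0, 1]
  ]
}}

```text
t: 36.9
tool_pos: [0.5013, -0.2581, -0.0089]
tool_rot: [2.17, 2.272, -0.0]
contact_force: [-0.2, -0.4, 0.6]
opening: 0.0855
```

```bash
python3 look.py 26 hook_finger,pole_grip scene,side,wrist
```

```text
36.9 [ 0.5013 -0.2581 -0.0089] 
 [[-0.046  0.999  0.   ]
 [ 0.999  0.046 -0.   ]
 [-0.     0.    -1.   ]] [-0.2 -0.4  0.6] 0.0855
q [-0.61  0.12  1.9  -0.    1.12 -0.65]
scene hook_finger [([334.6, 223.2], 0.8)]
scene pole_grip [([221.7, 200.2], 0.63)]
side hook_finger []
side pole_grip [([366.5, 178.9], 0.91)]
wrist hook_finger []
wrist pole_grip [([325.6, 271.3], 0.7)]
pole_grip [ 0.4977 -0.2508  0.0596] [[0.2, 1.5], [0.3, -1.2], [-6.4, -2.7]]
```

View pics/wrist_26.png

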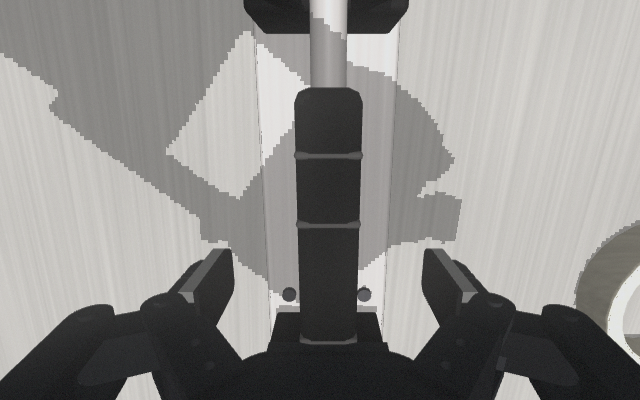

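Released and seated as before (compare wrist_5). Retreat upward.

Request:
{"fn": "carry_out", "kwargs": {
  "series": [
    [0, 0, 0.3, 0, 0, 0, 1],
    [0, 0, 0.6, 0, 0, 0, 1],
    [0, 0, 1, 0, 0, 0, 1],
    [0, 0, 1, 0, 0, 0, 1],
    [0, 0, 1, 0, 0, 0, 1],
    [0, 0, 1, 0, 0, 0, 1],
    [0, 0, 1, 0, 0, 0, 1],
    [0, 0, 1, 0, 0, 0, 1],
    [0, 0, 1, 0, 0, 0, 1],
    [0, 0, 1, 0, 0, 0, 1],
    [0, 0, 1, 0, 0, 0, 1],
    [0, 0, 0.5, 0, 0, 0, 1]
  ]
}}

```text
t: 38.55
tool_pos: [0.5022, -0.2587, 0.2558]
tool_rot: [2.166, 2.268, 0.001]
contact_force: [0.1, -0.8, 0.6]
opening: 0.0856
```

Request:
{"fn": "carry_out", "kwargs": {
  "series": [
    [0, 0, 0, 0, 0, 0, 1],
    [0, 0, 0, 0, 0, 0, 1],
    [0, 0, 0, 0, 0, 0, 1]
  ]
}}

```text
t: 38.85
tool_pos: [0.5005, -0.2575, 0.2493]
tool_rot: [-2.168, -2.27, 0.001]
contact_force: [-0.3, -0.1, -1.0]
opening: 0.0859
```

```bash
python3 look.py 27 hook_finger,pole_grip,ring_eye,hinge_line,cradle_seat scene,side,wrist
```

```text
38.85 [ 0.5005 -0.2575  0.2493] 
 [[-0.046  0.999 -0.002]
 [ 0.999  0.046  0.002]
 [ 0.002 -0.002 -1.   ]] [-0.3 -0.1 -1. ] 0.0859
q [-0.61 -0.12  1.69 -0.    1.58 -0.65]
scene hook_finger [([332.3, 224.7], 0.67)]
scene pole_grip [([221.6, 204.0], 0.59)]
scene ring_eye [([439.6, 192.0], 0.93)]
scene hinge_line [([412.5, 243.6], 0.89)]
scene cradle_seat [([222.1, 206.4], 0.97)]
side hook_finger []
side pole_grip [([367.2, 177.3], 0.94)]
side ring_eye [([316.9, 221.7], 0.59)]
side hinge_line [([313.9, 317.4], 0.59)]
side cradle_seat []
wrist hook_finger []
wrist pole_grip [([327.4, 163.8], 0.83)]
wrist ring_eye []
wrist hinge_line []
wrist cradle_seat [([329.1, 164.6], 0.93)]
pole_grip [ 0.4999 -0.2535  0.0565] [[-0.8, -1.1], [-1.1, 0.7], [-0.8, -0.9]]
ring_eye [0.5337 0.2415 0.296 ] [[-0.3, -0.8], [-0.8, 0.6]]
hinge_line [0.5356 0.2371 0.0684] [[1.0, 2.0], [2.4, -1.5]]
cradle_seat [ 0.5022 -0.255   0.0429] [[-1.1, 0.0], [-0.6, -2.3]]
```

View pics/scene_27.png

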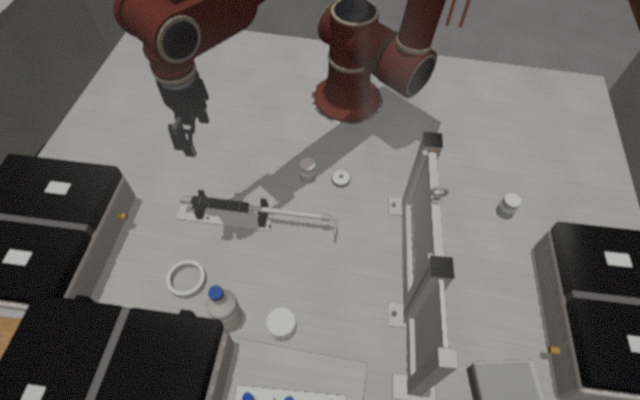

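View pics/wrist_27.png

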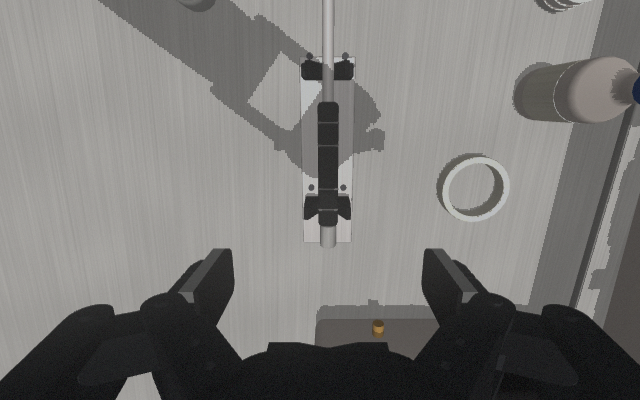

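View pics/side_27.png

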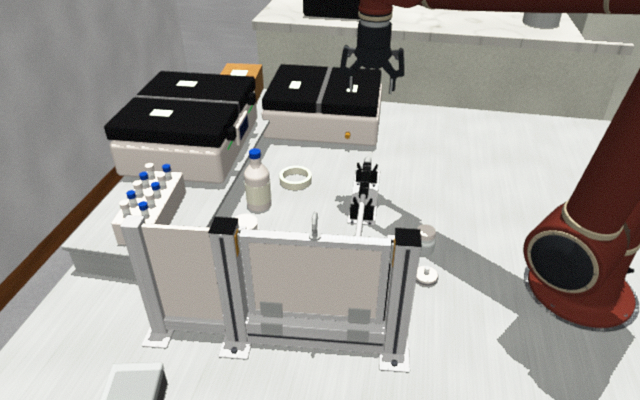

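The pole lies in both saddles (scene (221,204) to (334,225)). The flap is flush between its posts, with the ring at scene (439,192), and the other items haven't moved.

```bash
python3 -c "
from station import ctrl
print(ctrl.finish_job())"
```

```text
the job is handed in; nothing more can be done
None
```

I took the pole from its cradle, passed its finger through the ring, drew the flap home and snapped the catches in. I then unhooked the pole, laid it back in the cradle and handed the job in at about t = 39 s; no verdict was reported.

**Flap:** The highest pull I read was about 16.5 N, at the moment the catches gave, though readings came only at the end of each move. I then tugged at about 11 N and the tool did not move, so the flap was on its stop. The last check put the ring at (0.534, 0.242, 0.296), right above the hinge line and within about 1 mm of its shut height.

**Pole:** It lies in both saddles with the grip at about (0.500, -0.254), as at the start. The networks read its height as about 0.056 m, against a nominal 0.050 m. That is right at the 6 mm limit, but their height readings scattered by about that much throughout. The wrist pictures after release match those from before the grasp, and the tool felt the saddles at the original height. The side camera could no longer see the hook behind the shut flap, so that view did not confirm it.

**Rest of the bench:** The items looked unmoved in the last pictures, though I did not measure them. The gripper is clear of everything.

**Failed or disagreed:**
- **First grasp:** It closed on air. The real fingertips sit about 40 mm behind the stated TCP, seen in the wrist and side views. I lowered the tool by that much and the second grasp held.
- **Flap angle:** The flap started about 0.74 rad open, not the 0.95 rad given for fully dropped.

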